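# Calibrate the bench scale with its check weights

### The job

Calibrate the bench scale: with the pan empty press the ZERO key (the one next to the display), then stand all the steel check weights gently on the pan and, with them on it, press the CAL key (the outer one); press a key only just through its click, never on to the bottom. Then put the weights away upright in the wooden case, one to a well, and close the case: hook the lid's tongue under the case's ledge at a tilt and swing the lid down until it is fully home. Never click ZERO with a weight on the pan or CAL while weights are off it, and leave the other things on the bench where they are.

Things in the scene. Friction and masses are not known exactly. Their poses are not given: they have to be found in the camera images.
- scale: White bench scale, fixed to the bench, 260 (x) x 220 (y) x 42 mm, with a steel pan over its rear part. Origin: centre of its underside. Its own -x side is the front: a level keypad deck, 42 mm above the bench, with a display in its left (+y) half and two round keys in its right (-y) half.
- pan (a point): Centre of the upper face of the scale's steel pan, 61 mm above the bench; axes as the scale's. The pan is 175 (x) x 200 (y) mm with a rim 3 mm high all round; it does not give way.
- key_zero_top (a point): Centre of the top of the ZERO key, the round grey key next to the display (middle of the deck), 32 mm across; its top is 54 mm above the bench, 12 mm above the deck, and goes straight down. The CAL key is 56 mm away (centre to centre), on the side away from the display.
- key_cal_top (a point): Centre of the top of the CAL key: the same kind of key, the outer one, nearest the scale's -y side (right-hand end of the deck).
- key_zero (a joint): Travel of the ZERO key in m: 0 = up, grows when pressed, stop at 0.007. A tactile dome: pressing force 3 N to start, climbing to a peak of about 8.7 N at 3 mm; then it clicks and drops to 8 N at 4 mm, 7 N at 4.5 mm, 6 N at 5 mm, 3.7 N at 6 mm. It counts as clicked beyond 4 mm; beyond 6.6 mm it is being crushed on its stop. It springs back when released.
- key_cal (a joint): Travel of the CAL key in m; same values and feel as the ZERO key.
- case: Open wooden weight case, fixed to the bench, 160 (x) x 174 (y) mm; walls 5 mm thick, 82 mm high; inner floor 6 mm above the bench. Origin: centre of its underside. On its floor, in a row along y, three square wells 52 mm wide with walls 16 mm high, one weight in each with 3 to 4 mm of play. Its own +x wall is higher and carries the ledge.
- case_ledge (a point): Middle of the inner edge of the case's ledge, at its underside: case (63, 0, 91) mm. The ledge overhangs inwards from the +x wall, x 63 to 80 mm, 150 mm long, top at 97 mm. Below it lies a shelf, top at 82 mm (level with the walls): together a groove 9 mm high, closed at x = 75 mm. Axes as the case's.
- well1 (a point): Centre of the floor of the first well (case y = +55 mm), 6 mm above the bench; axes as the case's.
- well2 (a point): Centre of the floor of the middle well (case y = 0).
- well3 (a point): Centre of the floor of the third well (case y = -55 mm).
- lid: Loose wooden lid, about 220 g, lying right way up. Plate 140 (x, -80 to +60 mm) x 174 (y) x 5 mm, underside 8 mm above the origin. Ribs below reach down to z = 0: one at the front (x -72 to -68 mm), one at each side (outer faces y = +-79 mm); they go inside the case's walls. Seated: axes as the case's, origin 74 mm above the case's origin, 2 to 3 mm of play.
- lid_grip (a point): Middle of the lid's rail-shaped grip, at lid (-8, 0, 35) mm, 22 mm above the plate. The grip is 14 mm wide (x), 90 mm long (y), from z = 13 to 43 mm. Axes as the lid's.
- lid_tongue (a point): Tip of the lid's tongue, mid-thickness, at lid (73, 0, 10) mm. The tongue is 130 mm wide, 4 mm thick (z 8 to 12 mm) and runs out from the plate's +x edge (x 60 to 73 mm). Seated, it lies 10 mm under the case's ledge, 2 mm from the end of the groove.
- weight1: Steel check weight, 500 g, 70 mm tall, standing upright: body 44 mm across and 36 mm high, thin neck, round knob 24 mm across from 50 to 70 mm above its foot. Origin: centre of its foot. Two or three such weights are out on the bench; the state gives None for one that is absent.
- weight2: Steel check weight, 500 g, 70 mm tall, standing upright: body 44 mm across and 36 mm high, thin neck, round knob 24 mm across from 50 to 70 mm above its foot. Origin: centre of its foot. Two or three such weights are out on the bench; the state gives None for one that is absent.
- weight3: Steel check weight, 500 g, 70 mm tall, standing upright: body 44 mm across and 36 mm high, thin neck, round knob 24 mm across from 50 to 70 mm above its foot. Origin: centre of its foot. Two or three such weights are out on the bench; the state gives None for one that is absent.
- mug: Bystander: white ceramic mug, 95 mm tall. Origin: centre of its underside.
- tape: Bystander: roll of brown tape lying flat, 100 mm across. Origin: centre of its underside.
- screwdriver: Bystander: screwdriver lying on the mat. Origin: centre of its underside.
- spray_can: Bystander: steel spray can, 190 mm tall. Origin: centre of its underside.
- glue: Bystander: white glue bottle, 150 mm tall. Origin: centre of its underside.
- parallel: Bystander: dark steel parallel bar lying flat, 16 x 120 x 12 mm. Origin: centre of its underside.
- screw_jar: Bystander: glass jar with a steel cap, 75 mm tall. Origin: centre of its underside.

How it is judged:
By the outcome, as a careful person would: the job done as asked, in the order asked, and still so for the second after the job is handed in, with the robot touching nothing.
Of weight1, weight2, weight3 only 2 to 3 are there at a start; the rules pass over those that are not, and their reading is None.
At some moment in a run one of weight1, weight2, weight3, lid may be knocked a few centimetres aside while the robot is not near it.
It also fails if it takes over 210 s, if anything falls off the work surface, if the arm or the gripper's body presses on something with over 40 N, if the wrist force passes 120 N, or if a joint passes its speed limit or range.

### The arm

A 6-joint arm with a two-finger parallel gripper is mounted at the origin on the work surface. World frame = base frame: x ahead of the robot, y to its left, z up, the work surface at z = 0. Lengths are in m, angles in degrees, forces in N, time in s.
With the tool pointing down it reaches from about 0.25 to 0.775 m from the base axis. Payload 4 kg.
Tool frame: the origin (TCP) lies at the very end of the fingers, on their centre line; the grasp point (between the pads) lies 19 mm behind it; z points along the fingers, y is the line along which they close (so a half turn about z gives the same grasp; the last joint's range is limited). The gripper opens to 85 mm and grips with 20 to 120 N. Pads are 22 mm wide; open, the fingers measure 114 mm over their backs; the gripper's body (76 mm by 85 mm) begins 54 mm behind the grasp point. The pads swing forward as they close: fully open they stand 13 mm farther back than shut.
Start: joints at [59.754, 4.996, 78.535, -0, 96.463, -5.907], TCP at [0.227, 0.501, 0.231] pointing down, gripper open.
Joint ranges: [-177.83, 177.83], [-43.37, 116.18], [15.69, 146.23], [-61.86, 241.86], [9.47, 152.12], [-147.06, 147.06]. Speed limits (degrees/s): [159.86, 159.86, 180, 180, 180, 180].

### API

Orientations are given as [roll, pitch, yaw] about the fixed x, y, z axes, in that order (R = Rz(yaw) Ry(pitch) Rx(roll)).
In Python, from station import read_state, imaging, ticket gives the robot as it stands. The module is installed in compiled form; this text tells all that it offers.
- The arm moves only by the tool move_arm, never from a script. Its argument "targets" is one flat list of numbers, 7 for each row, row after row: the turn, a rotation vector about the tool's x, y, z in rad, then the shift along the tool's x, y, z in cm, then the closure, from -1 (fully open) to 1 (shut). In form: [rx, ry, rz, dx, dy, dz, claw, rx, ry, rz, dx, dy, dz, claw, ...]. A call has 1 to 10 rows; each row shifts and turns the commanded pose from where the row before left it, along the tool's axes as they then stand; what a row does not reach is not made up. A row lasts 1/12 s, in which the tool goes at most 41.7 mm and 7.16 degrees, less where a joint would pass 70% of its speed; a pose out of reach is approached as far as the arm can. A call is refused whole if a number of a shift passes 4.17 or a number of a turn 0.125, either way. A call with a gripper value outside its range is refused whole. The fingers move at their own pace and stop on an object; "grip_force" is the grip in N (left out, the last holds). Time passes only in rows, so rows that do not move let the fingers close. It gives the time, the measured TCP pose, the force, the opening and the grip force at its end, in the units of the state.
- read_state(): the state, without advancing time (a new reading comes with each control period).
- imaging.get_image(name): name is "side" or "top"; returns a dict with "frame" (480x640x3 uint8, blue, green, red), "depth" (480x640 float32, m along the optical axis (not along the pixel's ray), 0 where there is no reading), "fx", "fy", "cx", "cy" (pixels), "camera_from_world" (4x4, takes a point from world to camera coordinates). Camera axes: x right, y down, z forward; pixel columns grow to the right and rows downward; lengths in m; the calibration is good to about 2 mm. A picture is of the moment at which its call begins.
- ticket.job_done(): hands the job in; it is judged then, once.
The state is a dict: "time": time; "joints": joint angles; "joint_vel": joint speeds; "joint_efforts": joint torques, N m; "eef_pos": TCP position; "ee_rot": TCP orientation; "force": force on the tool from outside, world axes, zero at the start; "moment": the same for the moment, N m; "grip_width": finger opening in m; "finger_force": force on a finger pad.
Only numpy, scipy, OpenCV 4.12 (cv2) and the standard library are available. Lean on these libraries where they do the work, as an engineer would, in place of code of your own. Each camera call takes 0.05 s, during which the arm holds its last target. There are 200 camera calls.

## Working session

There is one attempt and no reset: what is moved stays moved. The work goes in short steps, Python scripts to look and compute and a tool call to move; the robot and the scene stay as the last step left them, time stands still between calls to the robot, and variables do not carry over. Pictures are saved under pics/ and viewed, at most 14 in all, crops included, and the job is handed in when it is done.

Besides the shell and the picture viewer there is one more tool, called by a JSON object that holds its "name" and its "arguments". move_arm: Moves the arm, as the interface text tells. Its arguments: {"type":"object","properties":{"targets":{"type":"array","items":{"type":"number"}},"grip_force":{"type":"number"}},"required":["targets"]}

```bash
mkdir -p pics; ls
python3 - <<'E'
from station import read_state, imaging
import cv2,numpy as np
s=read_state();print({k:s[k] for k in('time','eef_pos','ee_rot','grip_width','force')})
for n in('top','side'):
    d=imaging.get_image(n);cv2.imwrite(f'pics/{n}0.png',d['frame']);np.savez(f'{n}0.npz',**d)
    T=d['camera_from_world'];print(n,d['fx'],d['cx'],d['cy'],-T[:3,:3].T@T[:3,3],T[2,:3],(d['depth']>0).mean())
E
```

```text
pics
{'time': 0.0, 'eef_pos': array([0.22642331, 0.5006923 , 0.23010708]), 'ee_rot': array([-1.79873225e+02, -1.44450087e-02,  1.55661536e+02]), 'grip_width': 0.08537034074702973, 'force': array([-0.10539323, -0.1519142 ,  0.24747193])}
top 583.0950275305796 327.27957631844373 256.03145978101577 [ 0.34157492 -0.05025653  1.46072786] [ 0.14532963 -0.01378631 -0.98928724] 0.9961555989583334
side 441.57540949096756 326.8821560983373 236.6820056623832 [0.48497548 0.54554609 0.8072059 ] [ 0.0558231  -0.63644019 -0.76930337] 0.9961393229166666
```

View pics/top0.png

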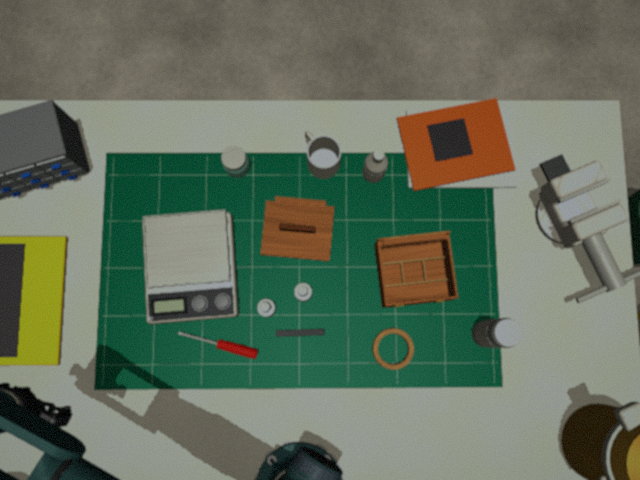

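View pics/side0.png

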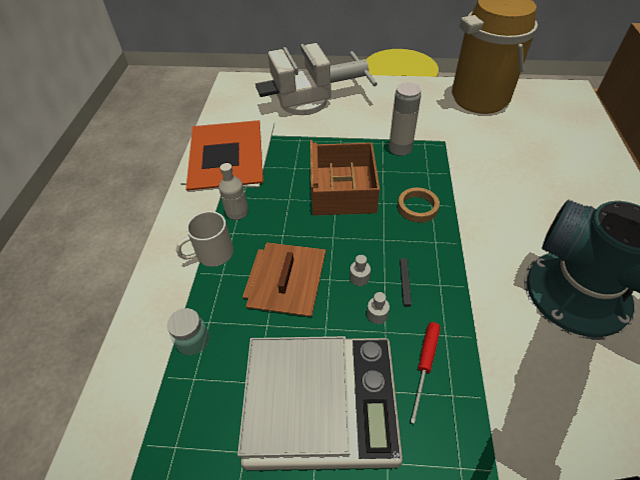

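Both views agree: there are two weights (top view px (266,308) and (303,292)). The scale is at (190,265) with its keys at (200,303) and (221,300), the lid at (297,230) with its tongue to +x, and the case at (417,268) with its ledge to +x. Next I'll measure them using depth.

```bash
cat > h.py <<'E'
import numpy as np,cv2
from station import read_state, imaging
def cloud(d):
    T=d['camera_from_world'];z=d['depth'].astype(float);v,u=np.mgrid[:480,:640]
    c=np.stack([(u-d['cx'])/d['fx']*z,(v-d['cy'])/d['fy']*z,z],-1)
    return (c-T[:3,3])@T[:3,:3]   # R^T (c-t)
def rect(P):
    (c,s,a)=cv2.minAreaRect((P[:,:2]*1000).astype(np.float32));a=(a+45)%90-45
    return np.round(c,1),np.round(s,1),round(a,2),len(P)
def sel(W,box,z):
    u0,v0,u1,v1=box;P=W[v0:v1,u0:u1].reshape(-1,3);return P[(P[:,2]>z[0])&(P[:,2]<z[1])]
def px(d,p):
    c=d['camera_from_world']@np.r_[p,1];return c[0]/c[2]*d['fx']+d['cx'],c[1]/c[2]*d['fy']+d['cy']
def ray(d,u,v,z):
    T=d['camera_from_world'];R=T[:3,:3];o=-R.T@T[:3,3];r=R.T@np.array([(u-d['cx'])/d['fx'],(v-d['cy'])/d['fy'],1]);return o+r*(z-o[2])/r[2]
E
python3 - <<'E'
from h import *
B={'top':dict(scale=(135,200,245,328),keys=(188,288,236,318),lid=(255,190,342,266),case=(370,226,465,312),w=(255,280,316,320)),
'side':dict(scale=(235,325,405,475),keys=(355,335,392,395),lid=(240,238,330,320),case=(305,135,385,220),w=(345,250,395,326))}
for n in B:
    d=dict(np.load(n+'0.npz'));W=cloud(d);b=B[n];print(n)
    print('bench z',np.median(W[380:400,300:330,2]) if n=='top' else np.median(W[330:350,270:330,2]))
    P=sel(W,b['scale'],(.025,.08));print('scale',rect(P))
    P=sel(W,b['scale'],(.056,.075));print('pan',rect(P),np.median(P[:,2]))
    P=sel(W,b['keys'],(.049,.0575))
    print('keyz',len(P))
    if len(P)>20:
        l,c=cv2.kmeans(P[:,:2].astype(np.float32),2,None,(3,50,1e-6),5,0)[1:];print(c*1000)
    P=sel(W,b['lid'],(.006,.03));print('plate+tongue',rect(P),np.median(P[:,2]))
    P=sel(W,b['lid'],(.032,.055));print('grip',rect(P),P.mean(0)*1000)
    P=sel(W,b['case'],(.03,.11));print('case',rect(P))
    P=sel(W,b['case'],(.078,.087));print('casewall',rect(P))
    P=sel(W,b['case'],(.091,.102));print('ledge',rect(P),P.mean(0)*1000)
    P=sel(W,b['w'],(.055,.085));l,c=cv2.kmeans(P[:,:2].astype(np.float32),2,None,(3,50,1e-6),5,0)[1:];print('knob',c*1000,len(P),P[:,2].max())
    P=sel(W,b['w'],(.02,.085));l,c=cv2.kmeans(P[:,:2].astype(np.float32),2,None,(3,50,1e-6),5,0)[1:]
    for i in(0,1):print('wt',rect(P[l[:,0]==i]))
E
```

```text
top
bench z 5.266116530554917e-05
scale (array([525.1, 268.9]), array([261. , 221.4]), 4.79, 9672)
pan (array([536.8, 270.3]), array([237.6, 202.2]), 4.8, 5754) 0.06117773293996563
keyz 258
[[434.5686  238.06451]
 [438.4736  183.24234]]
plate+tongue (array([629.5,   3.4]), array([219.4, 194. ]), -0.15, 3781) 0.012483094759357057
grip (array([621.8,   4.7]), array([90.4, 15.8]), -5.23, 227) [620.95037218   3.86405497  41.77810742]
case (array([ 511.8, -284.2]), array([163.2, 175.8]), 6.0, 1538)
casewall (array([ 512.4, -284.3]), array([159.6, 175.5]), 5.89, 460)
ledge (array([ 583.8, -277. ]), array([ 17.9, 174.7]), 5.97, 458) [ 583.68896125 -275.59373425   96.35269801]
knob [[462.29468   -9.998204]
 [423.8968    80.02908 ]] 160 0.07896215098643207
wt (array([424. ,  80.3]), array([42.1, 41.1]), -44.83, 256)
wt (array([462.6,  -9.7]), array([42.3, 42. ]), 11.38, 252)
side
bench z 0.06009192173082173
scale (array([526.5, 270. ]), array([260.7, 219.1]), 4.76, 19718)
pan (array([539.7, 270. ]), array([234.3, 201.5]), 4.77, 12280) 0.06089449433684133
keyz 483
[[436.73828 240.67857]
 [441.468   185.22186]]
plate+tongue (array([628.8,   4.2]), array([176.1, 153.8]), -5.25, 4313) 0.012728702509025564
grip (array([624. ,   5.7]), array([89.3, 15.4]), -5.64, 274) [623.27992876   8.72879431  41.55671918]
case (array([ 515.1, -283.9]), array([160.2, 180.3]), 6.2, 2581)
casewall (array([ 514.7, -284.6]), array([159.2, 179. ]), 6.14, 446)
ledge (array([ 585.9, -275.1]), array([ 17. , 172.9]), 5.74, 311) [ 585.95615184 -271.11043707   96.80332546]
knob [[465.15338  -5.89659]
 [426.72733  83.48385]] 264 0.073384126614944
wt (array([426.7,  83.2]), array([38.4, 42.3]), -0.07, 455)
wt (array([464.7,  -6.6]), array([38.6, 41.8]), -1.36, 400)
```

{"name": "move_arm", "arguments": {"targets": [0, 0, 0.1146, 0, 0, 0, 1, 0, 0, 0.1146, 0, 0, 0, 1, 0, 0, 0.1146, 0, 0, 0, 1, 0, 0, 0.1146, 0, 0, 0, 1, 0, 0, 0.1146, 0, 0, 0, 1, 0, 0, 0.1146, 0, 0, 0, 1, 0, 0, 0.1146, 0, 0, 0, 1, 0, 0, 0.1146, 0, 0, 0, 1, 0, 0, 0.1146, 0, 0, 0, 1, 0, 0, 0.1146, 0, 0, 0, 1]}}

```text
time: 0.93
eef_pos: [0.2265, 0.5009, 0.2306]
ee_rot: [-180.0, 0.1, 89.7]
force: [0.7, -0.2, -0.1]
grip_width: 0.0002
finger_force: 0.0
```

{"name": "move_arm", "arguments": {"targets": [0, 0, 0, -3.26, 2.6, 0.5, 1, 0, 0, 0, -3.26, 2.6, 0.5, 1, 0, 0, 0, -3.26, 2.6, 0.5, 1, 0, 0, 0, -3.26, 2.6, 0.5, 1, 0, 0, 0, -3.26, 2.6, 1.5, 1, 0, 0, 0, -3.26, 2.6, 1.5, 1, 0, 0, 0, -3.26, 2.6, 1.5, 1, 0, 0, 0, -3.26, 2.6, 1.5, 1, 0, 0, 0, 0, 0, 1.5, 1, 0, 0, 0, 0, 0, 0, 1]}}

```text
time: 1.77
eef_pos: [0.4265, 0.2463, 0.136]
ee_rot: [-179.6, 0.2, 89.7]
force: [-1.4, -0.1, -0.5]
grip_width: -0.0001
finger_force: 0.0
```

{"name": "move_arm", "arguments": {"targets": [0, 0, 0, 0, 0, 2, 1, 0, 0, 0, 0, 0, 2, 1, 0, 0, 0, 0, 0, 2, 1, 0, 0, 0, 0, 0, 0, 1, 0, 0, 0, 0, 0, 0, 1, 0, 0, 0, 0, 0, 0, 1]}}

```text
time: 2.27
eef_pos: [0.428, 0.2501, 0.0815]
ee_rot: [179.9, -0.1, 90.1]
force: [0.0, -0.5, 0.2]
grip_width: 0.0001
finger_force: 0.0
```

{"name": "move_arm", "arguments": {"targets": [0, 0, 0, -0.55, 0.38, 0.5, 1, 0, 0, 0, -0.52, 0.38, 0.5, 1, 0, 0, 0, 0, 0, 0.5, 1, 0, 0, 0, 0, 0, 0.5, 1, 0, 0, 0, 0, 0, 0, 1, 0, 0, 0, 0, 0, 0, 1, 0, 0, 0, 0, 0, 0, 1]}}

```text
time: 2.85
eef_pos: [0.4353, 0.2385, 0.0601]
ee_rot: [-180.0, -0.0, 90.0]
force: [0.3, -0.1, 0.2]
grip_width: 0.0004
finger_force: 0.0
```

Run:
```python
from h import *
d=imaging.get_image('side');cv2.imwrite('pics/s1.png',cv2.resize(d['frame'][300:440,290:450],None,fx=4,fy=4));print(read_state()['eef_pos'])
```

```text
[0.4353608  0.23858857 0.06024957]
```

View pics/s1.png

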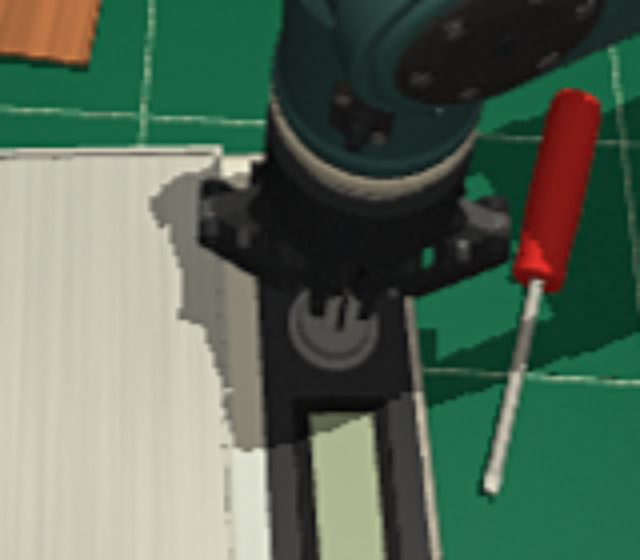

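The closed fingertips sit over the middle of ZERO (crop px ~(335,325)), so I'll press it in small steps.

{"name": "move_arm", "arguments": {"targets": [0, 0, 0, 0, 0, 0.2, 1, 0, 0, 0, 0, 0, 0.2, 1, 0, 0, 0, 0, 0, 0.1, 1, 0, 0, 0, 0, 0, 0, 1, 0, 0, 0, 0, 0, 0, 1, 0, 0, 0, 0, 0, 0, 1]}}

```text
time: 3.4
eef_pos: [0.4353, 0.2385, 0.0551]
ee_rot: [180.0, -0.0, 90.0]
force: [-0.5, 0.1, -1.0]
grip_width: 0.0002
finger_force: 0.0
```

{"name": "move_arm", "arguments": {"targets": [0, 0, 0, 0, 0, 0.1, 1, 0, 0, 0, 0, 0, 0, 1, 0, 0, 0, 0, 0, 0, 1]}}

```text
time: 3.65
eef_pos: [0.4353, 0.2385, 0.0541]
ee_rot: [180.0, -0.0, 90.0]
force: [0.3, 0.4, 0.5]
grip_width: 0.0002
finger_force: 0.1
```

{"name": "move_arm", "arguments": {"targets": [0, 0, 0, 0, 0, 0.1, 1, 0, 0, 0, 0, 0, 0, 1, 0, 0, 0, 0, 0, 0, 1]}}

```text
time: 3.9
eef_pos: [0.4354, 0.2385, 0.0536]
ee_rot: [180.0, -0.0, 90.0]
force: [-1.7, -0.8, 4.5]
grip_width: 0.0002
finger_force: 2.1
```

{"name": "move_arm", "arguments": {"targets": [0, 0, 0, 0, 0, 0.1, 1, 0, 0, 0, 0, 0, 0, 1, 0, 0, 0, 0, 0, 0, 1]}}

```text
time: 4.15
eef_pos: [0.4354, 0.2385, 0.0528]
ee_rot: [180.0, -0.0, 90.0]
force: [-2.6, -1.8, 6.3]
grip_width: -0.0002
finger_force: 3.2
```

{"name": "move_arm", "arguments": {"targets": [0, 0, 0, 0, 0, 0.1, 1, 0, 0, 0, 0, 0, 0, 1, 0, 0, 0, 0, 0, 0, 1]}}

```text
time: 4.4
eef_pos: [0.4354, 0.2385, 0.0521]
ee_rot: [180.0, -0.0, 90.0]
force: [-3.2, -1.9, 7.7]
grip_width: 0.0001
finger_force: 3.9
```

{"name": "move_arm", "arguments": {"targets": [0, 0, 0, 0, 0, 0.1, 1, 0, 0, 0, 0, 0, 0, 1, 0, 0, 0, 0, 0, 0, 1]}}

```text
time: 4.65
eef_pos: [0.4353, 0.2385, 0.0512]
ee_rot: [180.0, -0.0, 90.0]
force: [-4.0, -2.2, 9.1]
grip_width: 0.0001
finger_force: 4.3
```

{"name": "move_arm", "arguments": {"targets": [0, 0, 0, 0, 0, 0.05, 1, 0, 0, 0, 0, 0, 0, 1, 0, 0, 0, 0, 0, 0, 1]}}

```text
time: 4.9
eef_pos: [0.4354, 0.2385, 0.0508]
ee_rot: [180.0, -0.0, 90.0]
force: [-3.8, -1.9, 8.2]
grip_width: 0.0002
finger_force: 4.2
```

{"name": "move_arm", "arguments": {"targets": [0, 0, 0, 0, 0, 0.05, 1, 0, 0, 0, 0, 0, 0, 1, 0, 0, 0, 0, 0, 0, 1]}}

```text
time: 5.15
eef_pos: [0.4354, 0.2385, 0.0502]
ee_rot: [180.0, -0.0, 90.0]
force: [-2.4, -0.8, 8.1]
grip_width: -0.0002
finger_force: 4.0
```

{"name": "move_arm", "arguments": {"targets": [0, 0, 0, 0, 0, 0.04, 1, 0, 0, 0, 0, 0, 0, 1, 0, 0, 0, 0, 0, 0, 1]}}

```text
time: 5.4
eef_pos: [0.4354, 0.2385, 0.0496]
ee_rot: [180.0, -0.0, 90.0]
force: [-3.2, -1.3, 7.1]
grip_width: 0.0001
finger_force: 3.6
```

{"name": "move_arm", "arguments": {"targets": [0, 0, 0, 0, 0, 0.04, 1, 0, 0, 0, 0, 0, 0, 1, 0, 0, 0, 0, 0, 0, 1]}}

```text
time: 5.65
eef_pos: [0.4354, 0.2385, 0.0489]
ee_rot: [180.0, -0.0, 90.0]
force: [-1.7, -1.1, 4.9]
grip_width: 0.0
finger_force: 2.8
```

{"name": "move_arm", "arguments": {"targets": [0, 0, 0, 0, 0, -0.5, 1, 0, 0, 0, 0, 0, -2.5, 1, 0, 0, 0, 0, 0, -2.5, 1, 0, 0, 0, 0, 0, -2.5, 1, 0, 0, 0, -2.6, -0.2, 0, -0.2, 0, 0, 0, -2.6, -0.2, 0, -0.2, 0, 0, 0, -2.6, -0.2, 0, -0.2, 0, 0, 0, -2.6, -0.2, 0, -0.2, 0, 0, 0, -2.6, -0.2, 0, -0.2, 0, 0, 0, -2.6, 0, 0, -0.2]}}

```text
time: 6.48
eef_pos: [0.4247, 0.0814, 0.1278]
ee_rot: [-180.0, -0.0, 90.0]
force: [0.0, 0.1, 0.4]
grip_width: 0.0513
finger_force: 0.0
```

{"name": "move_arm", "arguments": {"targets": [0, 0, 0, 0, 0, 0, -0.2, 0, 0, 0, 0, 0, 0, -0.2, 0, 0, 0, 0, 0, 0, -0.2]}}

```text
time: 6.73
eef_pos: [0.4253, 0.0828, 0.128]
ee_rot: [-180.0, -0.0, 90.0]
force: [0.6, -0.3, -0.5]
grip_width: 0.0513
finger_force: 0.0
```

```bash
cat >> h.py <<'E'
def objs(names=('top','side'),box=(.30,-.1,.55,.15),z=(.055,.085),k=2):
    r=[]
    for n in names:
        W=cloud(imaging.get_image(n));m=(W[...,0]>box[0])&(W[...,1]>box[1])&(W[...,0]<box[2])&(W[...,1]<box[3])&(W[...,2]>z[0])&(W[...,2]<z[1])
        nn,l,st,_=cv2.connectedComponentsWithStats(m.astype(np.uint8))
        for i in range(1,nn):
            if st[i,4]>25:
                P=W[l==i];print(n,rect(P),np.round(P.mean(0)*1000,1),st[i,4])
E
python3 -c "
from h import *
objs();print(read_state()['eef_pos'],read_state()['grip_width'])"
```

```text
top (array([461.9,  -9.9]), array([21.9, 22. ]), -44.73, 80) [462.5  -9.9  69.4] 80
side (array([426.1,  81.4]), array([24. , 23.2]), -43.78, 143) [426.5  83.4  67.5] 143
[0.42525228 0.08328021 0.12808506] 0.051173733320226546
```

{"name": "move_arm", "arguments": {"targets": [0, 0, 0, -0.1, 0, 2, -0.2, 0, 0, 0, 0, 0, 2, -0.2, 0, 0, 0, 0, 0, 2, -0.2, 0, 0, 0, 0, 0, 1.6, -0.2, 0, 0, 0, 0, 0, 1, -0.2, 0, 0, 0, 0, 0, 0, -0.2, 0, 0, 0, 0, 0, 0, 0.3, 0, 0, 0, 0, 0, 0, 1, 0, 0, 0, 0, 0, 0, 1, 0, 0, 0, 0, 0, 0, 1], "grip_force": 40}}

```text
time: 7.67
eef_pos: [0.4261, 0.0818, 0.0436]
ee_rot: [179.9, -0.0, 90.0]
force: [-1.5, 1.1, 2.7]
grip_width: 0.0228
finger_force: 39.3
```

{"name": "move_arm", "arguments": {"targets": [0, 0, 0, 0, 0, 0, 1, 0, 0, 0, 0, 0, 0, 1, 0, 0, 0, 0, 0, 0, 1]}}

```text
time: 7.92
eef_pos: [0.4262, 0.0817, 0.0436]
ee_rot: [179.9, -0.0, 90.0]
force: [-1.5, 1.5, 5.9]
grip_width: 0.0225
finger_force: 39.6
```

{"name": "move_arm", "arguments": {"targets": [0, 0, 0, 0, 0, -0.5, 1, 0, 0, 0, 0, 0, -1.5, 1, 0, 0, 0, 0, 0, -2, 1, 0, 0, 0, 0, 0, -2, 1, 0, 0, 0, 0, 0, -2, 1, 0, 0, 0, 0, 0, -2, 1, 0, 0, 0, 0, 0, 0, 1]}}

```text
time: 8.5
eef_pos: [0.4273, 0.0813, 0.1456]
ee_rot: [179.6, -0.0, 90.0]
force: [0.5, -0.4, -3.6]
grip_width: 0.0228
finger_force: 39.9
```

{"name": "move_arm", "arguments": {"targets": [0, 0, 0, 1.5, 0.9, 0, 1, 0, 0, 0, 2.4, 1.3, 0, 1, 0, 0, 0, 2.4, 1.3, 0, 1, 0, 0, 0, 2.4, 1.3, 0, 1, 0, 0, 0, 2.4, 1.3, 0, 1, 0, 0, 0, 2.4, 1.3, 0, 1, 0, 0, 0, 2.4, 1.3, 0, 1, 0, 0, 0, 2.4, 1.3, 0, 1, 0, 0, 0, 2.4, 1.3, 0, 1, 0, 0, 0, 1.8, 1.3, 0, 1]}}

```text
time: 9.33
eef_pos: [0.5505, 0.3079, 0.1387]
ee_rot: [-179.7, 0.1, 90.1]
force: [0.4, -0.6, -4.8]
grip_width: 0.0224
finger_force: 39.9
```

{"name": "move_arm", "arguments": {"targets": [0, 0, 0, 0, 0, 0, 1, 0, 0, 0, 0, 0, 0, 1, 0, 0, 0, 0, 0, 0, 1]}}

```text
time: 9.58
eef_pos: [0.5502, 0.3055, 0.1397]
ee_rot: [-179.8, 0.1, 90.0]
force: [-0.2, -0.2, -4.8]
grip_width: 0.0227
finger_force: 40.2
```

{"name": "move_arm", "arguments": {"targets": [0, 0, 0, 0, 0, 1, 1, 0, 0, 0, 0, 0, 1, 1, 0, 0, 0, 0, 0, 0.8, 1, 0, 0, 0, 0, 0, 0.4, 1, 0, 0, 0, 0, 0, 0.1, 1, 0, 0, 0, 0, 0, 0, 1, 0, 0, 0, 0, 0, 0, 1]}}

```text
time: 10.17
eef_pos: [0.5515, 0.3064, 0.1096]
ee_rot: [180.0, -0.0, 90.0]
force: [0.1, 0.1, -4.2]
grip_width: 0.0224
finger_force: 40.3
```

{"name": "move_arm", "arguments": {"targets": [0, 0, 0, 0, 0, 0.05, 1, 0, 0, 0, 0, 0, 0.05, 1, 0, 0, 0, 0, 0, 0.05, 1, 0, 0, 0, 0, 0, 0, 1]}}

```text
time: 10.5
eef_pos: [0.5513, 0.3065, 0.1079]
ee_rot: [180.0, -0.0, 90.0]
force: [-1.2, -0.4, -5.1]
grip_width: 0.0226
finger_force: 40.3
```

{"name": "move_arm", "arguments": {"targets": [0, 0, 0, 0, 0, 0.08, 1, 0, 0, 0, 0, 0, 0.08, 1, 0, 0, 0, 0, 0, 0.06, 1, 0, 0, 0, 0, 0, 0, 1, 0, 0, 0, 0, 0, 0, 1]}}

```text
time: 10.92
eef_pos: [0.5512, 0.3064, 0.1054]
ee_rot: [-180.0, 0.0, 90.0]
force: [0.3, 0.5, -4.8]
grip_width: 0.0224
finger_force: 40.3
```

{"name": "move_arm", "arguments": {"targets": [0, 0, 0, 0, 0, 0.05, 1, 0, 0, 0, 0, 0, 0, 1, 0, 0, 0, 0, 0, 0, 1]}}

```text
time: 11.17
eef_pos: [0.5513, 0.3064, 0.1051]
ee_rot: [180.0, -0.0, 90.0]
force: [0.7, 0.2, -5.9]
grip_width: 0.0227
finger_force: 40.3
```

{"name": "move_arm", "arguments": {"targets": [0, 0, 0, 0, 0, 0.04, 1, 0, 0, 0, 0, 0, 0, 1, 0, 0, 0, 0, 0, 0, 1]}}

```text
time: 11.42
eef_pos: [0.5513, 0.3065, 0.1049]
ee_rot: [180.0, -0.0, 90.0]
force: [-0.8, 0.6, -4.7]
grip_width: 0.0224
finger_force: 40.5
```

{"name": "move_arm", "arguments": {"targets": [0, 0, 0, 0, 0, 0.05, 1, 0, 0, 0, 0, 0, 0, 1, 0, 0, 0, 0, 0, 0, 1]}}

```text
time: 11.67
eef_pos: [0.5513, 0.3065, 0.1048]
ee_rot: [180.0, -0.0, 90.0]
force: [-0.1, -0.9, -2.2]
grip_width: 0.0227
finger_force: 40.5
```

{"name": "move_arm", "arguments": {"targets": [0, 0, 0, 0, 0, 0.05, 1, 0, 0, 0, 0, 0, 0, 1, 0, 0, 0, 0, 0, 0, 1]}}

```text
time: 11.92
eef_pos: [0.5514, 0.3066, 0.1047]
ee_rot: [180.0, -0.0, 90.0]
force: [-3.1, -0.6, 2.6]
grip_width: 0.0227
finger_force: 40.9
```

{"name": "move_arm", "arguments": {"targets": [0, 0, 0, 0, 0, 0.05, 1, 0, 0, 0, 0, 0, 0, 1, 0, 0, 0, 0, 0, 0, 1]}}

```text
time: 12.17
eef_pos: [0.5513, 0.3067, 0.1047]
ee_rot: [179.9, -0.0, 90.0]
force: [-3.9, -2.2, 5.8]
grip_width: 0.0223
finger_force: 41.2
```

{"name": "move_arm", "arguments": {"targets": [0, 0, 0, 0, 0, -0.08, 1, 0, 0, 0, 0, 0, 0, 0.3, 0, 0, 0, 0, 0, 0, 0.1, 0, 0, 0, 0, 0, 0, -0.1, 0, 0, 0, 0, 0, 0, -0.2, 0, 0, 0, 0, 0, -1, -0.2, 0, 0, 0, 0, 0, -2, -0.2, 0, 0, 0, 0, 0, -2, -0.2, 0, 0, 0, -1, -0.2, -1, -0.2]}}

```text
time: 12.92
eef_pos: [0.5505, 0.298, 0.1675]
ee_rot: [179.7, -0.2, 90.1]
force: [0.3, -0.0, 1.5]
grip_width: 0.051
finger_force: 0.0
```

{"name": "move_arm", "arguments": {"targets": [0, 0, 0, -3, -0.8, 0, -0.2, 0, 0, 0, -3, -0.8, 0, -0.2, 0, 0, 0, -3, -0.8, 0, -0.2, 0, 0, 0, -3, -0.8, 0, -0.2, 0, 0, 0, -3, -0.8, 0, -0.2, 0, 0, 0, -3, -0.8, 0, -0.2, 0, 0, 0, -3, -0.8, 0, -0.2, 0, 0, 0, -3, -0.8, 0, -0.2, 0, 0, 0, -3, -0.8, 0, -0.2, 0, 0, 0, -3, -0.8, 0, -0.2]}}

```text
time: 13.75
eef_pos: [0.4683, -0.0054, 0.1644]
ee_rot: [179.9, 0.0, 90.0]
force: [0.4, -0.0, -0.0]
grip_width: 0.051
finger_force: 0.0
```

{"name": "move_arm", "arguments": {"targets": [0, 0, 0, 0, 0, 1.5, -0.2, 0, 0, 0, 0, 0, 1.5, -0.2, 0, 0, 0, 0, 0, 0, -0.2, 0, 0, 0, 0, 0, 0, -0.2]}}

```text
time: 14.08
eef_pos: [0.4684, -0.004, 0.1335]
ee_rot: [-179.9, -0.0, 90.0]
force: [0.5, 0.1, -0.2]
grip_width: 0.0511
finger_force: 0.0
```

```bash
python3 -c "
from h import *
objs();objs(box=(.48,.2,.68,.40),z=(.115,.14));print(read_state()['eef_pos'],read_state()['grip_width'])"
```

```text
side (array([477.7,  16.8]), array([23.8, 23.3]), -20.09, 134) [478.1  19.5  66.9] 134
top (array([549. , 304.6]), array([23. , 21.5]), -6.55, 98) [548.7 303.3 129.2] 98
side (array([551. , 305.4]), array([23.4, 22.7]), -12.0, 232) [550.6 307.1 128.9] 232
[ 0.46993769 -0.00336609  0.1351575 ] 0.05112007445469694
```

{"name": "move_arm", "arguments": {"targets": [0, 0, 0, 1.05, 0.38, 0, -0.2, 0, 0, 0, 1.05, 0.38, 0, -0.2, 0, 0, 0, 0, 0, 0, -0.2, 0, 0, 0, 0, 0, 0, -0.2]}}

```text
time: 14.62
eef_pos: [0.4772, 0.0185, 0.1341]
ee_rot: [180.0, 0.0, 90.1]
force: [0.2, -0.3, -0.2]
grip_width: 0.0511
finger_force: 0.0
```

```bash
python3 -c "
from h import *
objs();print(read_state()['eef_pos'])"
```

```text
side (array([478.5,  17.4]), array([23.1, 23.7]), -30.77, 135) [478.1  19.6  67. ] 135
[0.47685434 0.01779926 0.1338635 ]
```

{"name": "move_arm", "arguments": {"targets": [0, 0, 0, 0, 0.08, 2, -0.2, 0, 0, 0, 0, 0, 2, -0.2, 0, 0, 0, 0, 0, 2, -0.2, 0, 0, 0, 0, 0, 2, -0.2, 0, 0, 0, 0, 0, 1.1, -0.2, 0, 0, 0, 0, 0, 0, -0.2, 0, 0, 0, 0, 0, 0, 0.3, 0, 0, 0, 0, 0, 0, 1, 0, 0, 0, 0, 0, 0, 1, 0, 0, 0, 0, 0, 0, 1]}}

```text
time: 15.55
eef_pos: [0.4785, 0.0173, 0.0445]
ee_rot: [179.9, 0.0, 90.0]
force: [-1.6, -0.2, 2.7]
grip_width: 0.0229
finger_force: 39.4
```

{"name": "move_arm", "arguments": {"targets": [0, 0, 0, 0, 0, 0, 1, 0, 0, 0, 0, 0, 0, 1, 0, 0, 0, 0, 0, 0, 1]}}

```text
time: 15.8
eef_pos: [0.4785, 0.0173, 0.0445]
ee_rot: [179.9, 0.0, 90.0]
force: [-2.8, 0.0, 6.4]
grip_width: 0.0225
finger_force: 39.7
```

{"name": "move_arm", "arguments": {"targets": [0, 0, 0, 0, 0, -0.5, 1, 0, 0, 0, 0, 0, -1.5, 1, 0, 0, 0, 0, 0, -2, 1, 0, 0, 0, 0, 0, -2, 1, 0, 0, 0, 0, 0, -2, 1, 0, 0, 0, 0, 0, -2, 1, 0, 0, 0, 0, 0, 0, 1]}}

```text
time: 16.38
eef_pos: [0.4799, 0.0174, 0.1466]
ee_rot: [179.6, 0.0, 90.0]
force: [1.7, 0.7, -4.5]
grip_width: 0.0225
finger_force: 39.9
```

{"name": "move_arm", "arguments": {"targets": [0, 0, 0, 1.5, 0.8, 0, 1, 0, 0, 0, 2.4, 0.8, 0, 1, 0, 0, 0, 2.4, 0.8, 0, 1, 0, 0, 0, 2.4, 0.8, 0, 1, 0, 0, 0, 2.4, 0.8, 0, 1, 0, 0, 0, 2.4, 0.8, 0, 1, 0, 0, 0, 2.4, 0.8, 0, 1, 0, 0, 0, 2.4, 0.8, 0, 1, 0, 0, 0, 2.4, 0.8, 0, 1, 0, 0, 0, 1.3, 0.8, 0, 1]}}

```text
time: 17.22
eef_pos: [0.5565, 0.2401, 0.1397]
ee_rot: [-179.8, -0.0, 90.1]
force: [-0.3, -0.3, -4.7]
grip_width: 0.0225
finger_force: 39.9
```

{"name": "move_arm", "arguments": {"targets": [0, 0, 0, 0, 0, 0.8, 1, 0, 0, 0, 0, 0, 0.8, 1, 0, 0, 0, 0, 0, 0.5, 1, 0, 0, 0, 0, 0, 0.4, 1, 0, 0, 0, 0, 0, 0, 1, 0, 0, 0, 0, 0, 0, 1]}}

```text
time: 17.72
eef_pos: [0.5572, 0.2366, 0.1173]
ee_rot: [-179.9, 0.0, 89.9]
force: [-0.3, 0.2, -4.6]
grip_width: 0.023
finger_force: 40.0
```

{"name": "move_arm", "arguments": {"targets": [0, 0, 0, 0, 0, 0.4, 1, 0, 0, 0, 0, 0, 0.3, 1, 0, 0, 0, 0, 0, 0.15, 1, 0, 0, 0, 0, 0, 0.1, 1, 0, 0, 0, 0, 0, 0.1, 1, 0, 0, 0, 0, 0, 0, 1, 0, 0, 0, 0, 0, 0, 1]}}

```text
time: 18.3
eef_pos: [0.5577, 0.2375, 0.1075]
ee_rot: [180.0, -0.0, 90.0]
force: [-0.6, -0.1, -4.9]
grip_width: 0.0226
finger_force: 40.0
```

{"name": "move_arm", "arguments": {"targets": [0, 0, 0, 0, 0, 0.05, 1, 0, 0, 0, 0, 0, 0, 1, 0, 0, 0, 0, 0, 0, 1]}}

```text
time: 18.55
eef_pos: [0.5577, 0.2375, 0.107]
ee_rot: [180.0, -0.0, 90.0]
force: [-0.3, -0.5, -4.9]
grip_width: 0.0226
finger_force: 40.0
```

{"name": "move_arm", "arguments": {"targets": [0, 0, 0, 0, 0, 0.05, 1, 0, 0, 0, 0, 0, 0, 1, 0, 0, 0, 0, 0, 0, 1]}}

```text
time: 18.8
eef_pos: [0.5576, 0.2375, 0.1064]
ee_rot: [-180.0, -0.0, 90.0]
force: [1.0, -0.6, -5.0]
grip_width: 0.0227
finger_force: 40.0
```

{"name": "move_arm", "arguments": {"targets": [0, 0, 0, 0, 0, 0.05, 1, 0, 0, 0, 0, 0, 0, 1, 0, 0, 0, 0, 0, 0, 1]}}

```text
time: 19.05
eef_pos: [0.5576, 0.2375, 0.1059]
ee_rot: [-180.0, -0.0, 90.0]
force: [0.2, -0.7, -5.1]
grip_width: 0.0226
finger_force: 40.0
```

{"name": "move_arm", "arguments": {"targets": [0, 0, 0, 0, 0, 0.05, 1, 0, 0, 0, 0, 0, 0, 1, 0, 0, 0, 0, 0, 0, 1]}}

```text
time: 19.3
eef_pos: [0.5577, 0.2375, 0.1057]
ee_rot: [180.0, -0.0, 90.0]
force: [0.2, -0.6, -3.5]
grip_width: 0.0226
finger_force: 40.1
```

{"name": "move_arm", "arguments": {"targets": [0, 0, 0, 0, 0, 0.05, 1, 0, 0, 0, 0, 0, 0, 1, 0, 0, 0, 0, 0, 0, 1]}}

```text
time: 19.55
eef_pos: [0.5577, 0.2376, 0.1056]
ee_rot: [180.0, -0.0, 90.0]
force: [-1.0, -0.5, -0.4]
grip_width: 0.0225
finger_force: 40.3
```

{"name": "move_arm", "arguments": {"targets": [0, 0, 0, 0, 0, 0, 0.3, 0, 0, 0, 0, 0, 0, 0.1, 0, 0, 0, 0, 0, 0, -0.1, 0, 0, 0, 0, 0, 0, -0.2, 0, 0, 0, 0, 0, -1, -0.2, 0, 0, 0, 0, 0, -2, -0.2, 0, 0, 0, 0, 0, -2, -0.2, 0, 0, 0, 0, 0, -1, -0.2]}}

```text
time: 20.22
eef_pos: [0.559, 0.2379, 0.1688]
ee_rot: [179.7, -0.1, 90.0]
force: [0.1, -0.1, 0.7]
grip_width: 0.0516
finger_force: 0.0
```

{"name": "move_arm", "arguments": {"targets": [0, 0, 0, -0.9, -2, 0, 1, 0, 0, 0, -0.9, -2, 0, 1, 0, 0, 0, -0.9, -2, 0, 1, 0, 0, 0, -0.9, -2, 0, 1, 0, 0, 0, -0.9, -2, 0, 1, 0, 0, 0, -0.9, -1.8, 0, 1, 0, 0, 0, 0, 0, 2, 1, 0, 0, 0, 0, 0, 2.5, 1, 0, 0, 0, 0, 0, 2.5, 1, 0, 0, 0, 0, 0, 1.5, 1]}}

```text
time: 21.05
eef_pos: [0.4384, 0.1831, 0.0781]
ee_rot: [-179.9, 0.0, 90.0]
force: [-0.3, 0.1, -0.4]
grip_width: -0.0001
finger_force: 0.0
```

{"name": "move_arm", "arguments": {"targets": [0, 0, 0, 0, 0, 1, 1, 0, 0, 0, 0, 0, 0, 1, 0, 0, 0, 0, 0, 0, 1, 0, 0, 0, 0, 0, 0, 1]}}

```text
time: 21.38
eef_pos: [0.4408, 0.1838, 0.0715]
ee_rot: [179.8, -0.0, 90.0]
force: [0.4, 0.2, 0.4]
grip_width: -0.0
finger_force: 0.0
```

Before pressing CAL I'll check that both weights stand on the pan and the tip is over the key.

Run:
```python
from h import *
d=imaging.get_image('side');cv2.imwrite('pics/s2.png',cv2.resize(d['frame'][300:440,230:450],None,fx=3.5,fy=3.5))
objs(box=(.48,.2,.68,.40),z=(.115,.14));print(read_state()['eef_pos'])
```

```text
top (array([554.8, 236. ]), array([22.2, 22.5]), -27.88, 96) [554.5 235.2 129.4] 96
top (array([548.9, 303.8]), array([22.2, 22.7]), 33.29, 100) [548.3 303.1 129.8] 100
side (array([556.6, 237.6]), array([23.6, 22.2]), -16.85, 202) [556.3 239.2 128.7] 202
side (array([551.3, 305.6]), array([22.8, 23.5]), 35.44, 235) [550.6 307.3 128.8] 235
[0.44072981 0.18375795 0.07146782]
```

View pics/s2.png

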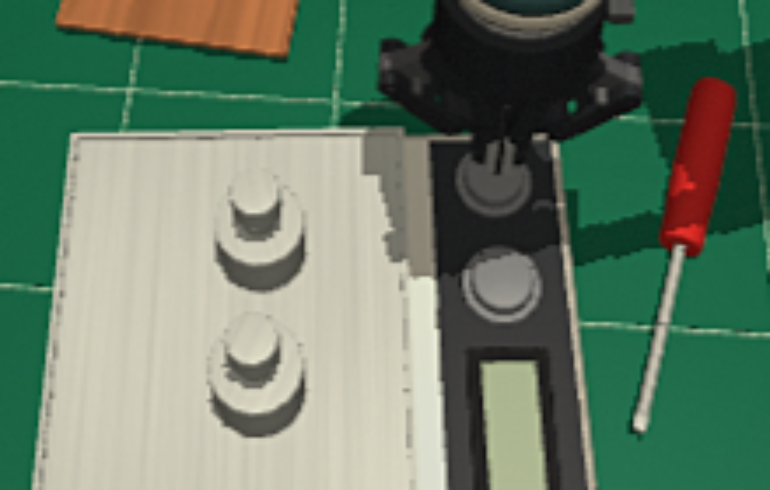

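Both weights stand on the pan (crop px (255,225) and (255,365)) and the tip is over CAL at (495,170), so I'll press it.

{"name": "move_arm", "arguments": {"targets": [0, 0, 0, 0, 0, 0.6, 1, 0, 0, 0, 0, 0, 0.6, 1, 0, 0, 0, 0, 0, 0.3, 1, 0, 0, 0, 0, 0, 0.2, 1, 0, 0, 0, 0, 0, 0, 1, 0, 0, 0, 0, 0, 0, 1]}}

```text
time: 22.03
eef_pos: [0.4392, 0.1833, 0.0533]
ee_rot: [-179.9, 0.0, 90.0]
force: [-3.5, 0.0, 5.5]
grip_width: 0.0001
finger_force: 2.5
```

{"name": "move_arm", "arguments": {"targets": [0, 0, 0, 0, 0, 0.1, 1, 0, 0, 0, 0, 0, 0.1, 1, 0, 0, 0, 0, 0, 0, 1, 0, 0, 0, 0, 0, 0, 1]}}

```text
time: 22.37
eef_pos: [0.4392, 0.1833, 0.0519]
ee_rot: [-179.9, 0.0, 90.0]
force: [-3.6, -1.2, 8.4]
grip_width: -0.0003
finger_force: 4.0
```

{"name": "move_arm", "arguments": {"targets": [0, 0, 0, 0, 0, 0.1, 1, 0, 0, 0, 0, 0, 0, 1, 0, 0, 0, 0, 0, 0, 1]}}

```text
time: 22.62
eef_pos: [0.4392, 0.1833, 0.051]
ee_rot: [-179.9, 0.0, 90.0]
force: [-4.4, -1.1, 9.2]
grip_width: 0.0
finger_force: 4.3
```

{"name": "move_arm", "arguments": {"targets": [0, 0, 0, 0, 0, 0.08, 1, 0, 0, 0, 0, 0, 0, 1, 0, 0, 0, 0, 0, 0, 1]}}

```text
time: 22.87
eef_pos: [0.4392, 0.1834, 0.0502]
ee_rot: [-179.9, 0.0, 90.0]
force: [-3.1, -1.3, 7.7]
grip_width: -0.0001
finger_force: 4.0
```

{"name": "move_arm", "arguments": {"targets": [0, 0, 0, 0, 0, 0.05, 1, 0, 0, 0, 0, 0, 0, 1, 0, 0, 0, 0, 0, 0, 1]}}

```text
time: 23.12
eef_pos: [0.4392, 0.1833, 0.0495]
ee_rot: [-179.9, 0.0, 90.0]
force: [-3.7, -1.5, 6.9]
grip_width: 0.0001
finger_force: 3.5
```

{"name": "move_arm", "arguments": {"targets": [0, 0, 0, 0, 0, 0.04, 1, 0, 0, 0, 0, 0, 0, 1, 0, 0, 0, 0, 0, 0, 1]}}

```text
time: 23.37
eef_pos: [0.4392, 0.1833, 0.0488]
ee_rot: [-179.9, 0.0, 90.0]
force: [-3.0, -0.8, 5.5]
grip_width: 0.0001
finger_force: 2.7
```

{"name": "move_arm", "arguments": {"targets": [0, 0, 0, 0, 0, -0.5, 1, 0, 0, 0, 0, 0, -2.5, 1, 0, 0, 0, 0, 0, -3, -0.2, 0, 0, 0, 0, 0, -3, -0.2, 0, 0, 0, 0, 0, -3, -0.2, 0, 0, 0, 0.9, 1.95, 0, -0.2, 0, 0, 0, 0.9, 1.95, 0, -0.2, 0, 0, 0, 0.9, 1.95, 0, -0.2, 0, 0, 0, 0.9, 1.95, 0, -0.2, 0, 0, 0, 0.9, 1.95, 0, -0.2]}}

```text
time: 24.2
eef_pos: [0.538, 0.2288, 0.1679]
ee_rot: [-180.0, -0.0, 90.0]
force: [0.6, -1.4, 0.1]
grip_width: 0.0516
finger_force: 0.0
```

{"name": "move_arm", "arguments": {"targets": [0, 0, 0, 0.9, 1.95, 0, -0.2, 0, 0, 0, 0, 0, 0, -0.2, 0, 0, 0, 0, 0, 0, -0.2, 0, 0, 0, 0, 0, 0, -0.2]}}

```text
time: 24.53
eef_pos: [0.5562, 0.2372, 0.1677]
ee_rot: [-179.9, 0.0, 90.0]
force: [-0.6, -0.1, 1.0]
grip_width: 0.051
finger_force: 0.0
```

```bash
python3 -c "
from h import *
objs(box=(.48,.2,.68,.40),z=(.115,.14),names=['side']);print(read_state()['eef_pos'])"
```

```text
side (array([557. , 237.6]), array([22.1, 23. ]), 36.22, 202) [556.3 239.2 128.6] 202
side (array([551.2, 305.7]), array([22.8, 23.5]), -38.28, 235) [550.6 307.2 128.7] 235
[0.5560191  0.23720032 0.16800808]
```

{"name": "move_arm", "arguments": {"targets": [0, 0, 0, 0, 0.1, 2, -0.2, 0, 0, 0, 0, 0, 2, -0.2, 0, 0, 0, 0, 0, 1.5, -0.2, 0, 0, 0, 0, 0, 0.75, -0.2, 0, 0, 0, 0, 0, 0, -0.2, 0, 0, 0, 0, 0, 0, 0.3, 0, 0, 0, 0, 0, 0, 1, 0, 0, 0, 0, 0, 0, 1, 0, 0, 0, 0, 0, 0, 1, 0, 0, 0, 0, 0, 0, 1]}}

```text
time: 25.42
eef_pos: [0.5581, 0.2377, 0.1076]
ee_rot: [179.9, -0.1, 90.0]
force: [-2.3, -0.1, 5.3]
grip_width: 0.0224
finger_force: 39.4
```

{"name": "move_arm", "arguments": {"targets": [0, 0, 0, 0, 0, -0.5, 1, 0, 0, 0, 0, 0, -1.5, 1, 0, 0, 0, 0, 0, -2, 1, 0, 0, 0, 0, 0, -2, 1, 0, 0, 0, 0, 0, -2, 1, 0, 0, 0, 0, 0, -1, 1, 0, 0, 0, 0, 0, 0, 1]}}

```text
time: 26.0
eef_pos: [0.559, 0.2378, 0.1982]
ee_rot: [179.7, -0.1, 90.0]
force: [0.6, 0.1, -3.9]
grip_width: 0.0225
finger_force: 39.8
```

{"name": "move_arm", "arguments": {"targets": [0, 0, 0, -2, -0.3, 0, 1, 0, 0, 0, -3.5, -0.4, 0, 1, 0, 0, 0, -3.5, -0.4, 0, 1, 0, 0, 0, -3.5, -0.4, 0, 1, 0, 0, 0, -3.5, -0.4, 0, 1, 0, 0, 0, -3.5, -0.4, 0, 1, 0, 0, 0, -3.5, -0.4, 0, 1, 0, 0, 0, -3.5, -0.4, 0, 1, 0, 0, 0, -3.5, -0.4, 0, 1, 0, 0, 0, -3.5, -0.4, 0, 1]}}

```text
time: 26.83
eef_pos: [0.5172, -0.0989, 0.1933]
ee_rot: [-179.8, -0.1, 90.0]
force: [0.9, 0.2, -5.7]
grip_width: 0.0226
finger_force: 39.8
```

{"name": "move_arm", "arguments": {"targets": [0, 0, 0, -3.5, -0.4, 0, 1, 0, 0, 0, -3.5, -0.4, 0, 1, 0, 0, 0, -3, -0.3, 0, 1, 0, 0, 0, -2, 0, 0, 1, 0, 0, 0, 0, 0, 0, 1, 0, 0, 0, 0, 0, 0, 1, 0, 0, 0, 0, 0, 0, 1]}}

```text
time: 27.42
eef_pos: [0.507, -0.2168, 0.1938]
ee_rot: [-179.8, -0.1, 90.0]
force: [-0.3, 0.4, -4.6]
grip_width: 0.0227
finger_force: 39.8
```

Run:
```python
from h import *
d=imaging.get_image('side');print(read_state()['eef_pos'])
cv2.imwrite('pics/s3.png',cv2.resize(d['frame'][110:240,270:430],None,fx=4.5,fy=4.5))
for y in(55,0,-55):
    a=np.radians(5.95);p=np.array([.5149-y*np.sin(a)/1e3,-.2825+y*np.cos(a)/1e3,.006]);print(p,(np.array(px(d,p))-[270,110])*4.5)
```

```text
[ 0.5072749  -0.21647655  0.19434974]
[ 0.50919867 -0.2277963   0.006     ] [330.54579711 420.88667781]
[ 0.5149 -0.2825  0.006 ] [325.11459616 352.09758248]
[ 0.52060133 -0.3372037   0.006     ] [320.0067693  287.40419484]
```

View pics/s3.png

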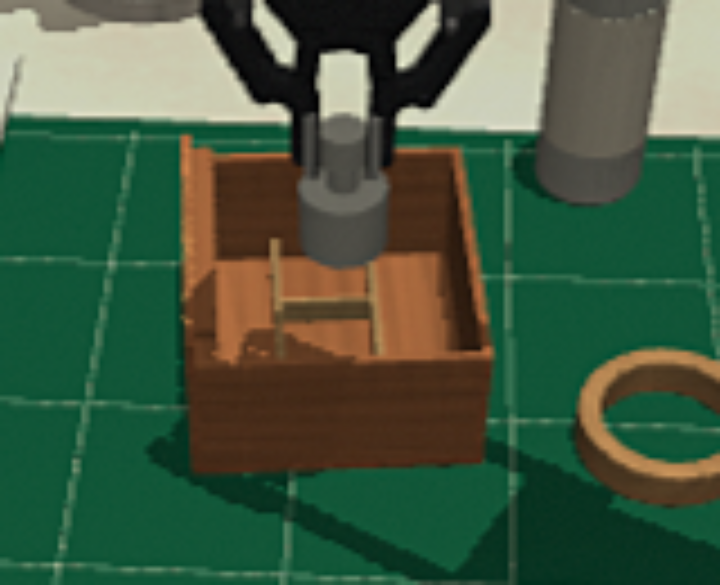

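{"name": "move_arm", "arguments": {"targets": [0, 0, 0, -0.6, 0.1, 0, 1, 0, 0, 0, -0.55, 0, 0, 1, 0, 0, 0, 0, 0, 1.5, 1, 0, 0, 0, 0, 0, 2, 1, 0, 0, 0, 0, 0, 2, 1, 0, 0, 0, 0, 0, 2, 1, 0, 0, 0, 0, 0, 1.5, 1, 0, 0, 0, 0, 0, 0, 1, 0, 0, 0, 0, 0, 0, 1, 0, 0, 0, 0, 0, 0, 1]}}

```text
time: 28.3
eef_pos: [0.5095, -0.2295, 0.1071]
ee_rot: [179.9, 0.1, 90.0]
force: [1.1, -0.7, -4.9]
grip_width: 0.023
finger_force: 39.9
```

{"name": "move_arm", "arguments": {"targets": [0, 0, 0, 0.17, 0, 0.5, 1, 0, 0, 0, 0, 0, 1, 1, 0, 0, 0, 0, 0, 1, 1, 0, 0, 0, 0, 0, 0.5, 1, 0, 0, 0, 0, 0, 0.3, 1, 0, 0, 0, 0, 0, 0, 1, 0, 0, 0, 0, 0, 0, 1]}}

```text
time: 28.88
eef_pos: [0.5085, -0.2273, 0.0724]
ee_rot: [-180.0, -0.0, 90.0]
force: [0.2, -0.6, -5.2]
grip_width: 0.0228
finger_force: 40.0
```

{"name": "move_arm", "arguments": {"targets": [0, 0, 0, 0, 0, 0.4, 1, 0, 0, 0, 0, 0, 0.4, 1, 0, 0, 0, 0, 0, 0.4, 1, 0, 0, 0, 0, 0, 0.2, 1, 0, 0, 0, 0, 0, 0.1, 1, 0, 0, 0, 0, 0, 0, 1, 0, 0, 0, 0, 0, 0, 1]}}

```text
time: 29.47
eef_pos: [0.5087, -0.2273, 0.0577]
ee_rot: [-180.0, -0.0, 90.0]
force: [-0.0, 0.0, -5.6]
grip_width: 0.0224
finger_force: 40.0
```

Foot is inside the well walls, with no side force. Now the last 5 mm.

{"name": "move_arm", "arguments": {"targets": [0, 0, 0, 0, 0, 0.15, 1, 0, 0, 0, 0, 0, 0.15, 1, 0, 0, 0, 0, 0, 0.1, 1, 0, 0, 0, 0, 0, 0, 1, 0, 0, 0, 0, 0, 0, 1]}}

```text
time: 29.88
eef_pos: [0.5086, -0.2273, 0.0536]
ee_rot: [-180.0, -0.0, 90.0]
force: [-0.6, -0.3, -4.8]
grip_width: 0.0228
finger_force: 40.0
```

{"name": "move_arm", "arguments": {"targets": [0, 0, 0, 0, 0, 0.05, 1, 0, 0, 0, 0, 0, 0.05, 1, 0, 0, 0, 0, 0, 0, 1, 0, 0, 0, 0, 0, 0, 1]}}

```text
time: 30.22
eef_pos: [0.5087, -0.2274, 0.0528]
ee_rot: [180.0, 0.0, 90.0]
force: [0.3, 0.4, -4.2]
grip_width: 0.0224
finger_force: 40.1
```

{"name": "move_arm", "arguments": {"targets": [0, 0, 0, 0, 0, 0.05, 1, 0, 0, 0, 0, 0, 0.02, 1, 0, 0, 0, 0, 0, 0, 1, 0, 0, 0, 0, 0, 0, 1]}}

```text
time: 30.55
eef_pos: [0.5088, -0.2275, 0.0527]
ee_rot: [180.0, 0.0, 90.0]
force: [-2.0, 1.1, 0.7]
grip_width: 0.0229
finger_force: 40.3
```

{"name": "move_arm", "arguments": {"targets": [0, 0, 0, 0, 0, 0, 0.3, 0, 0, 0, 0, 0, 0, 0.1, 0, 0, 0, 0, 0, 0, -0.1, 0, 0, 0, 0, 0, 0, -0.2, 0, 0, 0, 0, 0, -1, -0.2, 0, 0, 0, 0, 0, -2.5, -0.2, 0, 0, 0, 0, 0, -3, -0.2, 0, 0, 0, 0, 0, -3, -0.2, 0, 0, 0, 0, 0, -3, -0.2, 0, 0, 0, 0, 0, -1.5, -0.2]}}

```text
time: 31.38
eef_pos: [0.5102, -0.2282, 0.198]
ee_rot: [179.6, 0.2, 90.0]
force: [-0.7, -0.8, 0.7]
grip_width: 0.0516
finger_force: 0.0
```

{"name": "move_arm", "arguments": {"targets": [0, 0, 0, 2, 0, 0, -0.2, 0, 0, 0, 3.8, 0.3, 0, -0.2, 0, 0, 0, 3.8, 0.3, 0, -0.2, 0, 0, 0, 3.8, 0.3, 0, -0.2, 0, 0, 0, 3.8, 0.3, 0, -0.2, 0, 0, 0, 3.8, 0.3, 0, -0.2, 0, 0, 0, 3.8, 0.3, 0, -0.2, 0, 0, 0, 3.8, 0.3, 0, -0.2, 0, 0, 0, 3.8, 0.3, 0, -0.2, 0, 0, 0, 3.8, 0.3, 0, -0.2]}}

```text
time: 32.22
eef_pos: [0.5357, 0.1366, 0.1933]
ee_rot: [179.9, -0.0, 90.0]
force: [0.5, 0.2, -0.4]
grip_width: 0.0514
finger_force: 0.0
```

{"name": "move_arm", "arguments": {"targets": [0, 0, 0, 3.8, 0.3, 0, -0.2, 0, 0, 0, 3.8, 0.3, 0, -0.2, 0, 0, 0, 3.8, 0.3, 0, -0.2, 0, 0, 0, 3, 0.3, 0, -0.2, 0, 0, 0, 2, 0.2, 0, -0.2, 0, 0, 0, 0, 0, 0, -0.2, 0, 0, 0, 0, 0, 0, -0.2, 0, 0, 0, 0, 0, 0, -0.2]}}

```text
time: 32.88
eef_pos: [0.5497, 0.2981, 0.1926]
ee_rot: [180.0, 0.0, 90.0]
force: [1.0, -0.4, 0.9]
grip_width: 0.0513
finger_force: 0.0
```

Run:
```python
from h import *
print(read_state()['eef_pos'])
objs(box=(.48,.2,.68,.40),z=(.115,.14),names=['side']);
print('incase');objs(box=(.45,-.35,.57,-.19),z=(.055,.08));
print('grip');objs(box=(.5,-.15,.72,.15),z=(.035,.05))
d=imaging.get_image('side');cv2.imwrite('pics/s4.png',cv2.resize(d['frame'][110:330,230:430],None,fx=2.7,fy=2.7))
```

```text
[0.54972334 0.2980951  0.19255875]
side (array([551.3, 305.8]), array([22.5, 23.3]), 38.94, 231) [550.6 307.1 128.9] 231
incase
top (array([ 543.9, -195.1]), array([50.7,  5.2]), 3.36, 36) [ 544.3 -194.2   70.6] 36
top (array([ 482.7, -201.8]), array([62.3,  5.1]), 6.17, 43) [ 483.  -200.3   69.4] 43
top (array([ 504.9, -227.9]), array([21.8, 21.7]), -3.34, 77) [ 504.8 -227.7   73.9] 77
grip
top (array([621.7,   4.6]), array([89.9, 14.7]), -5.29, 217) [621.2   4.2  42.3] 217
```

View pics/s4.png

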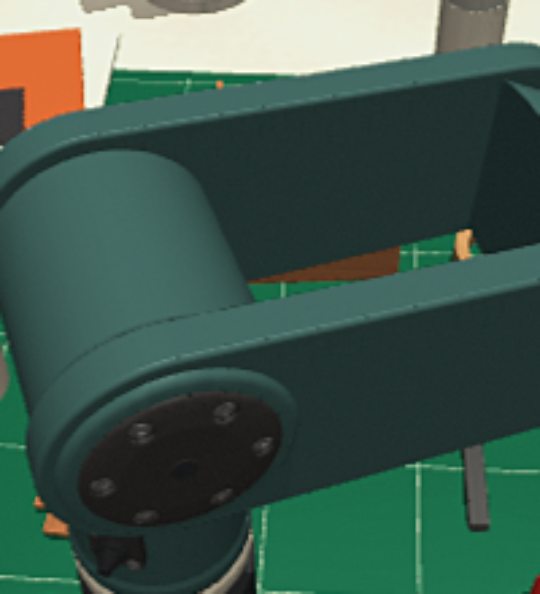

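{"name": "move_arm", "arguments": {"targets": [0, 0, 0, 0.45, 0.1, 1, -0.2, 0, 0, 0, 0.4, 0, 2, -0.2, 0, 0, 0, 0, 0, 2, -0.2, 0, 0, 0, 0, 0, 2, -0.2, 0, 0, 0, 0, 0, 1.3, -0.2, 0, 0, 0, 0, 0, 0.3, -0.2, 0, 0, 0, 0, 0, 0, -0.2]}}

```text
time: 33.77
eef_pos: [0.5498, 0.3068, 0.1042]
ee_rot: [-179.8, 0.1, 90.0]
force: [0.7, 0.0, -0.6]
grip_width: 0.0515
finger_force: 0.0
```

{"name": "move_arm", "arguments": {"targets": [0, 0, 0, 0, 0, 0, -0.2, 0, 0, 0, 0, 0, 0, 0.3, 0, 0, 0, 0, 0, 0, 1, 0, 0, 0, 0, 0, 0, 1, 0, 0, 0, 0, 0, 0, 1, 0, 0, 0, 0, 0, 0, 1]}}

```text
time: 34.27
eef_pos: [0.5513, 0.3076, 0.108]
ee_rot: [179.9, -0.1, 90.0]
force: [-2.3, -0.7, 4.8]
grip_width: 0.0226
finger_force: 39.5
```

{"name": "move_arm", "arguments": {"targets": [0, 0, 0, 0, 0, -0.5, 1, 0, 0, 0, 0, 0, -1.5, 1, 0, 0, 0, 0, 0, -2, 1, 0, 0, 0, 0, 0, -2, 1, 0, 0, 0, 0, 0, -2, 1, 0, 0, 0, 0, 0, -1, 1, 0, 0, 0, 0, 0, 0, 1]}}

```text
time: 34.85
eef_pos: [0.5516, 0.3075, 0.1982]
ee_rot: [179.8, -0.1, 90.0]
force: [1.0, 0.0, -4.5]
grip_width: 0.0227
finger_force: 39.9
```

{"name": "move_arm", "arguments": {"targets": [0, 0, 0, -2, -0.2, 0, 1, 0, 0, 0, -3.8, -0.25, 0, 1, 0, 0, 0, -3.8, -0.25, 0, 1, 0, 0, 0, -3.8, -0.25, 0, 1, 0, 0, 0, -3.8, -0.25, 0, 1, 0, 0, 0, -3.8, -0.25, 0, 1, 0, 0, 0, -3.8, -0.25, 0, 1, 0, 0, 0, -3.8, -0.25, 0, 1, 0, 0, 0, -3.8, -0.25, 0, 1, 0, 0, 0, -3.8, -0.25, 0, 1]}}

```text
time: 35.68
eef_pos: [0.5245, -0.0564, 0.1934]
ee_rot: [-179.8, -0.1, 90.0]
force: [1.7, 0.9, -5.0]
grip_width: 0.0226
finger_force: 39.8
```

{"name": "move_arm", "arguments": {"targets": [0, 0, 0, -3.8, -0.25, 0, 1, 0, 0, 0, -3.8, -0.25, 0, 1, 0, 0, 0, -3.8, -0.25, 0, 1, 0, 0, 0, -3.8, -0.2, 0, 1, 0, 0, 0, -3.5, -0.2, 0, 1, 0, 0, 0, -2, 0, 0, 1, 0, 0, 0, 0, 0, 0, 1, 0, 0, 0, 0, 0, 0, 1, 0, 0, 0, 0, 0, 0, 1]}}

```text
time: 36.43
eef_pos: [0.514, -0.2609, 0.194]
ee_rot: [-179.8, -0.2, 90.0]
force: [0.7, 0.1, -4.6]
grip_width: 0.0225
finger_force: 39.8
```

Run:
```python
from h import *
d=imaging.get_image('side');print(read_state()['eef_pos'])
cv2.imwrite('pics/s5.png',cv2.resize(d['frame'][110:240,270:430],None,fx=4.5,fy=4.5))
```

```text
[ 0.51423399 -0.26056723  0.19451129]
```

View pics/s5.png

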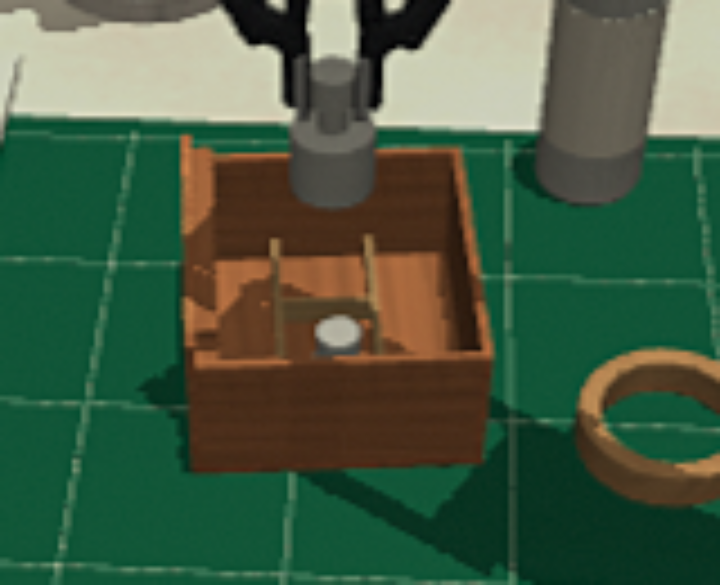

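{"name": "move_arm", "arguments": {"targets": [0, 0, 0, -1.1, 0.1, 0, 1, 0, 0, 0, -1.1, 0, 0, 1, 0, 0, 0, 0, 0, 1.5, 1, 0, 0, 0, 0, 0, 2, 1, 0, 0, 0, 0, 0, 2, 1, 0, 0, 0, 0, 0, 2, 1, 0, 0, 0, 0, 0, 1.5, 1, 0, 0, 0, 0, 0, 0, 1, 0, 0, 0, 0, 0, 0, 1, 0, 0, 0, 0, 0, 0, 1]}}

```text
time: 37.32
eef_pos: [0.5165, -0.2846, 0.1075]
ee_rot: [179.9, 0.1, 90.0]
force: [0.5, -0.7, -4.1]
grip_width: 0.0223
finger_force: 39.8
```

{"name": "move_arm", "arguments": {"targets": [0, 0, 0, 0.12, -0.08, 0.5, 1, 0, 0, 0, 0, 0, 1, 1, 0, 0, 0, 0, 0, 1, 1, 0, 0, 0, 0, 0, 0.5, 1, 0, 0, 0, 0, 0, 0.3, 1, 0, 0, 0, 0, 0, 0, 1, 0, 0, 0, 0, 0, 0, 1]}}

```text
time: 37.9
eef_pos: [0.5147, -0.2826, 0.0726]
ee_rot: [-180.0, -0.0, 90.0]
force: [0.4, -0.3, -3.9]
grip_width: 0.0221
finger_force: 40.0
```

{"name": "move_arm", "arguments": {"targets": [0, 0, 0, 0, 0, 0.4, 1, 0, 0, 0, 0, 0, 0.4, 1, 0, 0, 0, 0, 0, 0.4, 1, 0, 0, 0, 0, 0, 0.2, 1, 0, 0, 0, 0, 0, 0.1, 1, 0, 0, 0, 0, 0, 0, 1, 0, 0, 0, 0, 0, 0, 1]}}

```text
time: 38.48
eef_pos: [0.5149, -0.2827, 0.058]
ee_rot: [180.0, -0.0, 90.0]
force: [-0.2, -0.2, -4.7]
grip_width: 0.0223
finger_force: 40.0
```

{"name": "move_arm", "arguments": {"targets": [0, 0, 0, 0, 0, 0.15, 1, 0, 0, 0, 0, 0, 0.15, 1, 0, 0, 0, 0, 0, 0.1, 1, 0, 0, 0, 0, 0, 0, 1, 0, 0, 0, 0, 0, 0, 1]}}

```text
time: 38.9
eef_pos: [0.5148, -0.2826, 0.0539]
ee_rot: [-180.0, -0.0, 90.0]
force: [0.5, -0.2, -5.0]
grip_width: 0.0225
finger_force: 40.0
```

{"name": "move_arm", "arguments": {"targets": [0, 0, 0, 0, 0, 0.05, 1, 0, 0, 0, 0, 0, 0.05, 1, 0, 0, 0, 0, 0, 0, 1, 0, 0, 0, 0, 0, 0, 1]}}

```text
time: 39.23
eef_pos: [0.5149, -0.2827, 0.0531]
ee_rot: [180.0, 0.0, 90.0]
force: [0.9, -0.0, -4.2]
grip_width: 0.0224
finger_force: 40.1
```

{"name": "move_arm", "arguments": {"targets": [0, 0, 0, 0, 0, 0.05, 1, 0, 0, 0, 0, 0, 0.02, 1, 0, 0, 0, 0, 0, 0, 1, 0, 0, 0, 0, 0, 0, 1]}}

```text
time: 39.57
eef_pos: [0.5149, -0.2828, 0.053]
ee_rot: [180.0, 0.0, 90.0]
force: [-2.2, 0.5, 0.3]
grip_width: 0.0224
finger_force: 40.3
```

{"name": "move_arm", "arguments": {"targets": [0, 0, 0, 0, 0, 0, 0.3, 0, 0, 0, 0, 0, 0, 0.1, 0, 0, 0, 0, 0, 0, -0.1, 0, 0, 0, 0, 0, 0, -0.2, 0, 0, 0, 0, 0, -1, -0.2, 0, 0, 0, 0, 0, -2.5, -0.2, 0, 0, 0, 0, 0, -3, -0.2, 0, 0, 0, 0, 0, -3, -0.2, 0, 0, 0, 0, 0, -3, -0.2, 0, 0, 0, 0, 0, -1.5, -0.2]}}

```text
time: 40.4
eef_pos: [0.5163, -0.2836, 0.1984]
ee_rot: [179.6, 0.3, 90.0]
force: [-0.4, -1.0, -0.2]
grip_width: 0.0509
finger_force: 0.0
```

{"name": "move_arm", "arguments": {"targets": [0, 0, 0, 1.9, 0.6, 0, -0.2, 0, 0, 0, 3, 1.15, 0, -0.2, 0, 0, 0, 3, 1.15, 0, -0.2, 0, 0, 0, 3, 1.15, 0, -0.2, 0, 0, 0, 3, 1.15, 0, -0.2, 0, 0, 0, 3, 1.15, 0, -0.2, 0, 0, 0, 3, 1.15, 0, -0.2, 0, 0, 0, 3, 1.15, 0, -0.2, 0, 0, 0, 3, 1.15, 0, -0.2, 0, 0, 0, 3, 1.15, 0, -0.2]}}

```text
time: 41.23
eef_pos: [0.6249, 0.008, 0.1935]
ee_rot: [179.9, 0.0, 90.0]
force: [0.7, -0.0, -0.2]
grip_width: 0.0512
finger_force: 0.0
```

{"name": "move_arm", "arguments": {"targets": [0, 0, 0.0925, 0, 0, 2, -0.2, 0, 0, 0, 0, 0, 2.5, -0.2, 0, 0, 0, 0, 0, 2.5, -0.2, 0, 0, 0, 0, 0, 2, -0.2, 0, 0, 0, 0, 0, 0, -0.2, 0, 0, 0, 0, 0, 0, -0.2, 0, 0, 0, 0, 0, 0, -0.2]}}

```text
time: 41.82
eef_pos: [0.6254, 0.0062, 0.1045]
ee_rot: [179.8, -0.0, 84.7]
force: [-0.1, 0.8, 0.6]
grip_width: 0.0512
finger_force: 0.0
```

Run:
```python
from h import *
s=read_state();print(s['eef_pos'],s['ee_rot'])
print('incase');objs(box=(.45,-.35,.57,-.19),z=(.055,.08));
print('grip');objs(box=(.5,-.15,.72,.15),z=(.032,.05));
print('plate');objs(box=(.5,-.15,.75,.15),z=(.006,.03))
print('case');objs(box=(.40,-.4,.62,-.17),z=(.091,.105));
d=imaging.get_image('side');cv2.imwrite('pics/s6.png',cv2.resize(d['frame'][120:340,220:420],None,fx=2.7,fy=2.7))
```

```text
[0.62542995 0.00620288 0.10450566] [ 1.79821684e+02 -7.03773522e-03  8.46955906e+01]
incase
top (array([ 505.7, -199.4]), array([107.7,   5.3]), 5.92, 80) [ 504.4 -198.5   71.1] 80
top (array([ 512.4, -284.6]), array([22.5, 22.7]), -18.25, 83) [ 511.7 -284.1   73.9] 83
top (array([ 505. , -227.9]), array([23.2, 21.1]), -2.14, 84) [ 504.9 -227.4   73.7] 84
side (array([ 515. , -282.5]), array([22.7, 25.4]), 5.77, 100) [ 514.9 -280.3   70.9] 100
side (array([ 513.1, -220.1]), array([38.3, 22.5]), -34.05, 84) [ 508.3 -224.9   74.1] 84
side (array([ 509.6, -198.4]), array([119.3,   7.6]), 6.25, 374) [ 509.6 -197.9   67.6] 374
grip
top (array([625. ,  40.4]), array([17.5, 13.8]), -0.64, 40) [624.1  41.2  41.9] 40
top (array([619.5,  -9.1]), array([12.6, 13.5]), -0.85, 32) [618.8  -9.9  41.9] 32
side (array([624.1,   5.3]), array([92.3, 14.7]), -5.45, 271) [623.4   9.9  41.6] 271
plate
top (array([619.8, -63.4]), array([ 44.9, 152.4]), -6.41, 879) [615.  -61.7  12.5] 879
top (array([615.5,  37.3]), array([107.3, 130.6]), -5.72, 1273) [599.2  49.5  13. ] 1273
side (array([628.6,   4.3]), array([175.9, 153.9]), -5.4, 4205) [626.1  14.   12.9] 4205
case
top (array([ 583.8, -276.8]), array([ 18.3, 173.2]), 5.98, 474) [ 583.8 -276.4   96.6] 474
side (array([ 582.1, -235.9]), array([16.9, 90.2]), 5.62, 179) [ 582.1 -237.4   96.8] 179
```

View pics/s6.png

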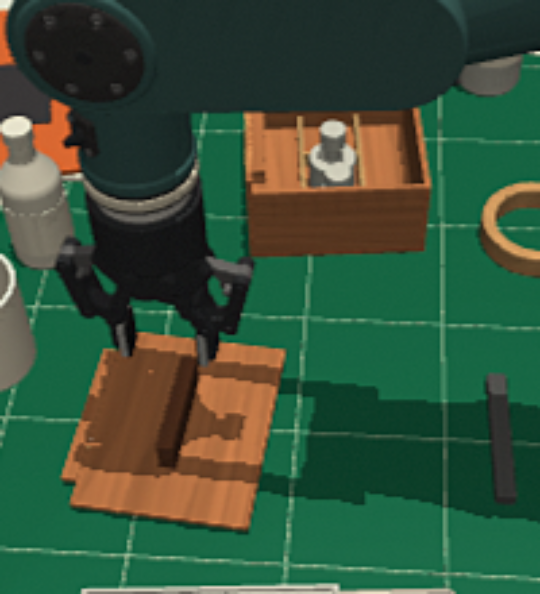

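{"name": "move_arm", "arguments": {"targets": [0, 0, 0, -0.1, -0.1, 1.5, -0.2, 0, 0, 0, 0, 0, 2, -0.2, 0, 0, 0, 0, 0, 2, -0.2, 0, 0, 0, 0, 0, 1.5, -0.2, 0, 0, 0, 0, 0, 0.5, -0.2, 0, 0, 0, 0, 0, 0, -0.2, 0, 0, 0, 0, 0, 0, -0.2, 0, 0, 0, 0, 0, 0, -0.2]}}

```text
time: 42.93
eef_pos: [0.6244, 0.0054, 0.029]
ee_rot: [179.8, -0.0, 84.7]
force: [0.7, 0.4, 0.2]
grip_width: 0.0514
finger_force: 0.0
```

{"name": "move_arm", "arguments": {"targets": [0, 0, 0, 0, 0, 0.6, -0.2, 0, 0, 0, 0, 0, 0.5, -0.2, 0, 0, 0, 0, 0, 0, 0.1, 0, 0, 0, 0, 0, 0, 0.3, 0, 0, 0, 0, 0, 0, 0.5, 0, 0, 0, 0, 0, 0, 0.7, 0, 0, 0, 0, 0, 0, 1, 0, 0, 0, 0, 0, 0, 1, 0, 0, 0, 0, 0, 0, 1, 0, 0, 0, 0, 0, 0, 1], "grip_force": 70}}

```text
time: 43.77
eef_pos: [0.6236, 0.0055, 0.0167]
ee_rot: [180.0, -0.0, 84.7]
force: [1.1, 0.3, 1.4]
grip_width: 0.0132
finger_force: 68.9
```

{"name": "move_arm", "arguments": {"targets": [0, 0, 0, 0, 0, -0.2, 1, 0, 0, 0, 0, 0, -0.8, 1, 0, 0, 0, 0, 0, -1.5, 1, 0, 0, 0, 0, 0, -2, 1, 0, 0, 0, 0, 0, -2.5, 1, 0, 0, 0, 0, 0, -3, 1, 0, 0, 0, 0, 0, -3, 1, 0, 0, 0, 0, 0, -3, 1, 0, 0, 0, 0, 0, -2, 1, 0, 0, 0, 0, 0, 0, 1]}}

```text
time: 44.6
eef_pos: [0.6257, 0.0053, 0.2034]
ee_rot: [179.3, -0.0, 84.7]
force: [1.2, 0.1, -1.4]
grip_width: 0.0126
finger_force: 68.6
```

{"name": "move_arm", "arguments": {"targets": [0, 0, 0, -1.5, -0.5, 0, 1, 0, 0, 0, -3.2, -1.1, 0, 1, 0, 0, 0, -3.2, -1.1, 0, 1, 0, 0, 0, -3.2, -1.1, 0, 1, 0, 0, 0, -3.2, -1.1, 0, 1, 0, 0, 0, -3.2, -1.1, 0, 1, 0, 0, 0, -3.2, -1.1, 0, 1, 0, 0, 0, -3.2, -1.1, 0, 1, 0, 0, 0, -3.2, -1.1, 0, 1, 0, 0, 0, -3, -1.1, 0, 1]}}

```text
time: 45.43
eef_pos: [0.4891, -0.286, 0.1931]
ee_rot: [-179.7, -0.1, 84.7]
force: [0.2, 0.1, -2.8]
grip_width: 0.0129
finger_force: 68.5
```

{"name": "move_arm", "arguments": {"targets": [0, 0, -0.098, 0, 0, 0, 1, 0, 0, -0.098, 0, 0, 0, 1, 0.0582, 0, 0, 0, 0, 0, 1, 0.0582, 0, 0, 0, 0, 0, 1, 0.0581, 0, 0, 0, 0, 0, 1, 0, 0, 0, 0, 0, 0, 1, 0, 0, 0, 0, 0, 0, 1, 0, 0, 0, 0, 0, 0, 1]}}

```text
time: 46.1
eef_pos: [0.491, -0.2845, 0.1947]
ee_rot: [-169.9, -0.1, 95.9]
force: [-0.2, 0.3, -2.1]
grip_width: 0.0131
finger_force: 68.9
```

```bash
cat > g.py <<'E'
from h import *
from scipy.spatial.transform import Rotation as R
def go(xc,zc,th,yaw=5.95,C=(.5151,-.2828)):
    "delta (tool cm, tool rotvec) to TCP at case (xc,0,zc) mm, lid tilt th deg"
    s=read_state();a=np.radians(yaw)
    tgt=np.array([C[0]+xc/1e3*np.cos(a),C[1]+xc/1e3*np.sin(a),zc/1e3])
    Rc=R.from_euler('xyz',s['ee_rot'],degrees=True);Rt=R.from_euler('z',yaw,degrees=True)*R.from_euler('y',th,degrees=True)*R.from_euler('z',90,degrees=True)*R.from_euler('x',180,degrees=True)
    print('pos',s['eef_pos'],'rot',s['ee_rot'],'shift cm',np.round(Rc.inv().apply(tgt-s['eef_pos'])*100,2),'turn',np.round((Rc.inv()*Rt).as_rotvec(),4),'F',s['force'].round(1))
E
python3 -c "
from g import *
go(-22,140,10)
d=imaging.get_image('side');cv2.imwrite('pics/s7.png',cv2.resize(d['frame'][70:250,240:440],None,fx=3.3,fy=3.3))"
```

```text
pos [ 0.49096367 -0.28454579  0.19473222] rot [-1.69921324e+02 -1.07653545e-01  9.59144794e+01] shift cm [-0.09  1.17  5.35] turn [-0.0014 -0.002  -0.0003] F [-0.2  0.3 -2.1]
```

View pics/s7.png

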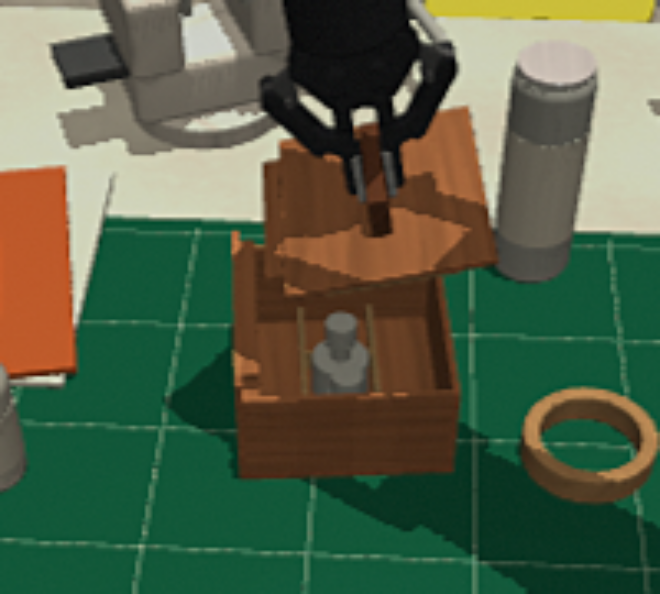

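{"name": "move_arm", "arguments": {"targets": [0, 0, 0, -0.1, 0.4, 1.5, 1, 0, 0, 0, 0, 0.4, 1.5, 1, 0, 0, 0, 0, 0.4, 1.4, 1, 0, 0, 0, 0, 0, 1, 1, 0, 0, 0, 0, 0, 0, 1, 0, 0, 0, 0, 0, 0, 1, 0, 0, 0, 0, 0, 0, 1]}}

```text
time: 46.73
eef_pos: [0.4946, -0.2858, 0.1422]
ee_rot: [-170.1, 0.1, 95.9]
force: [-0.8, 0.9, -2.1]
grip_width: 0.0126
finger_force: 68.9
```

Run:
```python
from g import *
go(-22,120,10)
s=read_state();Rl=R.from_euler('xyz',s['ee_rot'],degrees=True)*R.from_euler('x',180,degrees=True)*R.from_euler('z',-90,degrees=True)
# lid axes from tool: lidx=tool y, lidy=tool x
M=R.from_euler('xyz',s['ee_rot'],degrees=True).as_matrix();A=np.c_[M[:,1],M[:,0],-M[:,2]]
for n in('top','side'):
    W=cloud(imaging.get_image(n));P=(W-s['eef_pos'])@A*1000+[-8,0,16.7]
    m=(abs(P[...,2]-12.5)<4)&(P[...,0]>-95)&(P[...,0]<85)&(abs(P[...,1])<100)
    Q=P[m];print(n,len(Q),np.median(Q[:,2]),'x',np.percentile(Q[:,0],[.5,99.5]),'y',np.percentile(Q[:,1],[.5,99.5]),rect(Q/1000))
    for lo,hi in((-75,-40),(20,55)):
        k=Q[(Q[:,0]>lo)&(Q[:,0]<hi)];print(lo,np.median(k[:,2]),np.percentile(k[:,1],[.5,99.5]))
```

```text
pos [ 0.49456571 -0.28581797  0.14222259] rot [-1.70088985e+02  6.68872083e-02  9.59102048e+01] shift cm [0.09 0.26 2.21] turn [ 0.0016  0.001  -0.0009] F [-0.8  0.9 -2.1]
top 1215 12.360662778596362 x [-81.64784171  69.65435458] y [-87.0238004   85.65253477] (array([-5.3, -0.6]), array([175.3, 153. ]), -0.48, 1215)
-75 12.416078099657678 [-86.93515388  25.41013402]
20 12.132166576073061 [-87.05772838  86.1432861 ]
side 2420 13.369495035778302 x [-78.62719877  73.00823107] y [-84.03621696  87.24536738] (array([-2.7,  0. ]), array([153. , 178.7]), 0.04, 2420)
-75 13.574398944466054 [-84.84305874  87.63456752]
20 13.44483742095366 [-79.14377504  86.77200857]
```

{"name": "move_arm", "arguments": {"targets": [0, 0, 0, 0.05, 0.2, 1, 1, 0, 0, 0, 0.04, 0.2, 1, 1, 0, 0, 0, 0, 0.1, 1, 1, 0, 0, 0, 0, 0, 0.55, 1, 0, 0, 0, 0, 0, 0, 1, 0, 0, 0, 0, 0, 0, 1, 0, 0, 0, 0, 0, 0, 1]}}

```text
time: 47.42
eef_pos: [0.4931, -0.2847, 0.1053]
ee_rot: [-170.0, -0.0, 95.9]
force: [0.7, -0.3, -2.7]
grip_width: 0.0126
finger_force: 68.9
```

```bash
python3 -c "
from g import *
go(-22,106.2,10);go(-6.6,106.2,10)"
```

```text
pos [ 0.49312239 -0.28467553  0.10526331] rot [-1.69994877e+02 -3.35482373e-03  9.59285546e+01] shift cm [-0.04 -0.01 -0.09] turn [-0.0001 -0.0001 -0.0004] F [ 0.7 -0.3 -2.7]
pos [ 0.49312239 -0.28467553  0.10526331] rot [-1.69994877e+02 -3.35482373e-03  9.59285546e+01] shift cm [-0.04  1.51 -0.36] turn [-0.0001 -0.0001 -0.0004] F [ 0.7 -0.3 -2.7]
```

{"name": "move_arm", "arguments": {"targets": [0, 0, 0, -0.04, 0.3, -0.12, 1, 0, 0, 0, 0, 0.3, -0.08, 1, 0, 0, 0, 0, 0.3, -0.06, 1, 0, 0, 0, 0, 0, 0, 1, 0, 0, 0, 0, 0, 0, 1]}}

```text
time: 47.83
eef_pos: [0.5027, -0.2841, 0.1063]
ee_rot: [-170.0, 0.0, 95.9]
force: [-0.1, 1.1, -2.6]
grip_width: 0.013
finger_force: 68.9
```

{"name": "move_arm", "arguments": {"targets": [0, 0, 0, 0, 0.2, -0.04, 1, 0, 0, 0, 0, 0.2, -0.03, 1, 0, 0, 0, 0, 0.2, -0.03, 1, 0, 0, 0, 0, 0, 0, 1, 0, 0, 0, 0, 0, 0, 1]}}

```text
time: 48.25
eef_pos: [0.5086, -0.2834, 0.1061]
ee_rot: [-170.0, -0.0, 95.9]
force: [0.3, -0.2, -2.1]
grip_width: 0.013
finger_force: 68.9
```

```bash
python3 -c "
from g import *
go(-6.6,106.2,10)
d=imaging.get_image('side');cv2.imwrite('pics/s8.png',cv2.resize(d['frame'][100:230,270:410],None,fx=4.5,fy=4.5))"
```

```text
pos [ 0.50855733 -0.28339209  0.10613573] rot [-1.69997905e+02 -8.07245608e-03  9.59375551e+01] shift cm [-0.01 -0.   -0.01] turn [-0.     -0.0002 -0.0002] F [ 0.3 -0.2 -2.1]
```

View pics/s8.png

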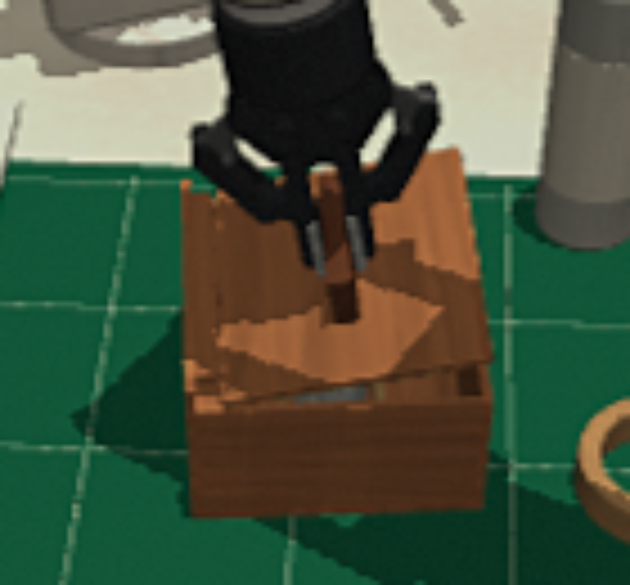

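```bash
python3 -c "
from g import *
go(-7.1,98.8,5)"
```

```text
pos [ 0.50848958 -0.283379    0.10613077] rot [-1.69995673e+02 -9.72939458e-03  9.59370692e+01] shift cm [-0.01  0.08  0.73] turn [-0.0873 -0.0002 -0.0002] F [-0.1  0.1 -1.9]
```

{"name": "move_arm", "arguments": {"targets": [-0.0218, 0, 0, 0, 0.02, 0.18, 1, -0.0218, 0, 0, 0, 0.02, 0.18, 1, -0.0218, 0, 0, 0, 0.02, 0.18, 1, -0.0218, 0, 0, 0, 0.02, 0.18, 1, 0, 0, 0, 0, 0, 0, 1, 0, 0, 0, 0, 0, 0, 1]}}

```text
time: 48.8
eef_pos: [0.5076, -0.2835, 0.099]
ee_rot: [-175.0, -0.0, 95.9]
force: [-0.2, 0.1, -1.7]
grip_width: 0.0126
finger_force: 68.9
```

```bash
python3 -c "
from g import *
go(-7.6,94.5,2);go(-8,90.7,0)"
```

```text
pos [ 0.50762362 -0.28354993  0.09897124] rot [-1.75003282e+02 -1.00349028e-02  9.58871339e+01] shift cm [-0.    0.03  0.45] turn [-0.0523 -0.0002 -0.0011] F [-0.2  0.1 -1.7]
pos [ 0.50762362 -0.28354993  0.09897124] rot [-1.75003282e+02 -1.00349028e-02  9.58871339e+01] shift cm [-0.    0.02  0.83] turn [-0.0872 -0.0002 -0.0011] F [-0.2  0.1 -1.7]
```

{"name": "move_arm", "arguments": {"targets": [-0.0175, 0, 0, 0, 0.01, 0.15, 1, -0.0175, 0, 0, 0, 0.01, 0.15, 1, -0.0174, 0, 0, 0, 0.01, 0.15, 1, 0, 0, 0, 0, 0, 0, 1, 0, 0, 0, 0, 0, 0, 1]}}

```text
time: 49.22
eef_pos: [0.5078, -0.2835, 0.0943]
ee_rot: [-178.0, -0.0, 95.9]
force: [0.5, 0.3, -2.5]
grip_width: 0.0129
finger_force: 68.9
```

{"name": "move_arm", "arguments": {"targets": [-0.0175, 0, 0, 0, 0, 0.13, 1, -0.0174, 0, 0, 0, 0, 0.12, 1, 0, 0, 0, 0, 0, 0, 1, 0, 0, 0, 0, 0, 0, 1]}}

```text
time: 49.55
eef_pos: [0.5079, -0.2834, 0.0919]
ee_rot: [180.0, -0.0, 95.9]
force: [-0.6, -0.3, -1.9]
grip_width: 0.0129
finger_force: 68.9
```

```bash
python3 -c "
from g import *
go(-8,90.7,0)"
```

```text
pos [ 0.50790551 -0.2834432   0.09185165] rot [ 1.79988745e+02 -1.64302309e-02  9.59075395e+01] shift cm [-0.01 -0.08  0.12] turn [ 0.0002 -0.0003 -0.0007] F [-0.6 -0.3 -1.9]
```

No contact yet, with 1.2 mm left to go.

{"name": "move_arm", "arguments": {"targets": [0, 0, 0, 0, 0, 0.07, 1, 0, 0, 0, 0, 0, 0, 1, 0, 0, 0, 0, 0, 0, 1]}}

```text
time: 49.8
eef_pos: [0.5083, -0.2835, 0.0913]
ee_rot: [180.0, -0.0, 95.9]
force: [-0.3, -0.6, -2.1]
grip_width: 0.0129
finger_force: 68.9
```

{"name": "move_arm", "arguments": {"targets": [0, 0, 0, 0, 0, 0.05, 1, 0, 0, 0, 0, 0, 0, 1, 0, 0, 0, 0, 0, 0, 1]}}

```text
time: 50.05
eef_pos: [0.5083, -0.2835, 0.0907]
ee_rot: [180.0, -0.0, 95.9]
force: [-0.7, 0.0, -2.9]
grip_width: 0.0128
finger_force: 69.0
```

{"name": "move_arm", "arguments": {"targets": [0, 0, 0, 0, 0, 0.05, 1, 0, 0, 0, 0, 0, 0, 1, 0, 0, 0, 0, 0, 0, 1]}}

```text
time: 50.3
eef_pos: [0.5083, -0.2835, 0.0907]
ee_rot: [180.0, 0.0, 95.9]
force: [-1.2, 0.6, 1.3]
grip_width: 0.0131
finger_force: 69.3
```

{"name": "move_arm", "arguments": {"targets": [0, 0, 0, 0, 0, 0.05, 1, 0, 0, 0, 0, 0, 0.03, 1, 0, 0, 0, 0, 0, 0, 1, 0, 0, 0, 0, 0, 0, 1]}}

```text
time: 50.63
eef_pos: [0.5083, -0.2835, 0.0907]
ee_rot: [180.0, 0.0, 95.9]
force: [-2.7, 2.7, 4.1]
grip_width: 0.0128
finger_force: 70.0
```

{"name": "move_arm", "arguments": {"targets": [0, 0, 0, 0, 0, -0.03, 0.6, 0, 0, 0, 0, 0, 0, 0.5, 0, 0, 0, 0, 0, 0, 0.3, 0, 0, 0, 0, 0, 0, 0.1, 0, 0, 0, 0, 0, 0, -0.1, 0, 0, 0, 0, 0, -1, -0.1, 0, 0, 0, 0, 0, -2.5, -0.1, 0, 0, 0, 0, 0, -3, -0.1, 0, 0, 0, 0, 0, -3, -0.1, 0, 0, 0, 0, 0, -3, -0.1]}}

```text
time: 51.47
eef_pos: [0.508, -0.2834, 0.2168]
ee_rot: [180.0, 0.0, 95.9]
force: [0.6, -1.0, -0.1]
grip_width: 0.047
finger_force: 0.0
```

{"name": "move_arm", "arguments": {"targets": [0, 0, 0, 3, -1, 0, -0.1, 0, 0, 0, 3, -1, 0, -0.1, 0, 0, 0, 3, -1, 0, -0.1, 0, 0, 0, 3, -1, 0, -0.1, 0, 0, 0, 3, -1, 0, -0.1, 0, 0, 0, 3, -1, 0, -0.1, 0, 0, 0, 3, -1, 0, -0.1, 0, 0, 0, 0, 0, 0, -0.1, 0, 0, 0, 0, 0, 0, -0.1]}}

```text
time: 52.22
eef_pos: [0.4167, -0.0809, 0.216]
ee_rot: [179.9, 0.1, 96.1]
force: [-0.1, 0.3, 0.5]
grip_width: 0.0469
finger_force: 0.0
```

Run:
```python
from g import *
s=read_state();print(s['eef_pos'],s['time'])
a=np.radians(5.95)
for n in('top','side'):
    d=imaging.get_image(n);W=cloud(d);P=W-[.5151,-.2828,0];P=np.stack([P[...,0]*np.cos(a)+P[...,1]*np.sin(a),-P[...,0]*np.sin(a)+P[...,1]*np.cos(a),P[...,2]],-1)*1000
    for x0,x1 in((-70,-30),(20,50)):
        for y0,y1 in((-75,-50),(-40,40),(50,75)):
            m=(P[...,0]>x0)&(P[...,0]<x1)&(P[...,1]>y0)&(P[...,1]<y1)&(P[...,2]>40);q=P[m];print(n,x0,y0,len(q),np.median(q[:,2]).round(1) if len(q) else '')
    print('grip',end=' ');objs(names=[n],box=(.47,-.35,.55,-.22),z=(.108,.13))
    cv2.imwrite(f'pics/e{n}.png',d['frame'] if n=='top' else cv2.resize(d['frame'][100:330,220:450],None,fx=2.6,fy=2.6))
```

```text
[ 0.41670029 -0.08094606  0.21597178] 52.2167
top -70 -75 180 86.6
top -70 -40 565 86.8
top -70 50 177 86.8
top 20 -75 127 85.7
top 20 -40 407 86.7
top 20 50 129 86.8
grip top (array([ 506.4, -283.8]), array([14.6, 91.2]), 6.07, 237) [ 506.2 -283.4  116.3] 237
side -70 -75 21 87.6
side -70 -40 184 86.9
side -70 50 103 87.3
side 20 -75 78 87.5
side 20 -40 268 87.0
side 20 50 95 87.2
grip side (array([ 509.2, -284.6]), array([14.3, 93.6]), 6.27, 167) [ 508.7 -278.5  116.1] 167
```

View pics/eside.png

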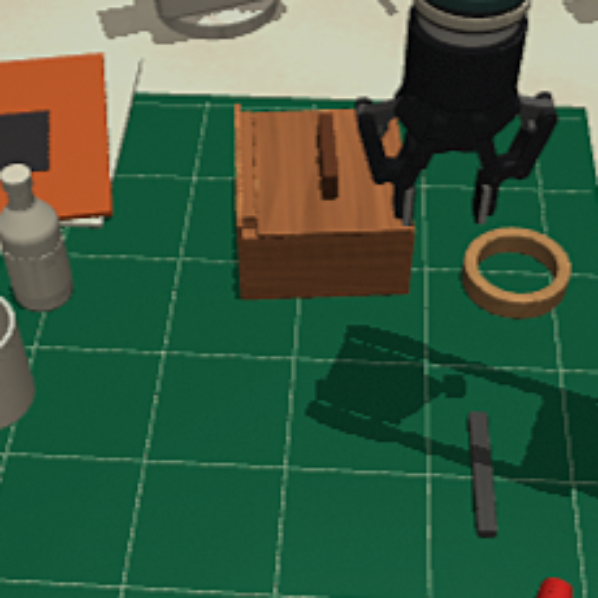

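View pics/etop.png

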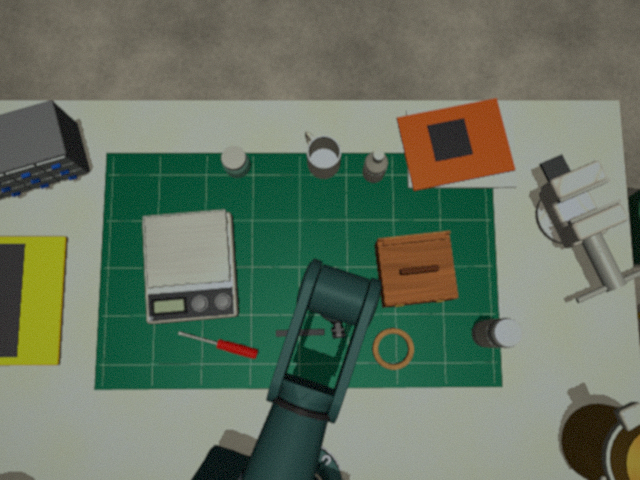

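The lid is level at 87 mm on the case (side crop px (325,170), top (417,268)), with its tongue under the ledge. The pan is empty and the bystanders haven't moved, so I'm handing it in.

```bash
python3 -c "
from station import ticket
print(ticket.job_done())"
```

```text
the job is handed in; nothing more can be done
None
```

I pressed ZERO with the pan empty and CAL with both weights on it, put the weights in two wells of the case, closed the lid fully, and handed the job in at about 52 s; no verdict was returned.

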